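# Build up the push dicer after washing

### The arm

A 7-joint arm with a two-finger parallel gripper is mounted at the origin on the work surface; the furniture and walls round the work are solid. World frame = base frame: x ahead of the robot, y to its left, z up, the work surface at z = 0. Lengths are in m, angles in degrees, forces in N, time in s.
With the tool pointing down it reaches from about 0.425 to 0.875 m from the base axis. Payload 4.7 kg.
Tool frame: the origin (TCP) lies at the very end of the fingers, on their centre line; the grasp point (between the pads) lies 19 mm behind it (env.grip_point_offset is the distance from the TCP to the grasp point, in m); z points along the fingers, y is the line along which they close (so a half turn about z gives the same grasp; the last joint's range is limited). The gripper opens to 87 mm and grips with 3 to 60 N. Pads are 19 mm wide; open, the fingers measure 117 mm over their backs; the gripper's body (75 mm by 190 mm) begins 51 mm behind the grasp point.
Start: joints at [-67.431, 18.392, -4.016, 83.108, 1.295, 78.541, -3.26], TCP at [0.241, 0.604, 0.223] pointing down, gripper open.
Joint ranges: [-163.93, 163.93], [-17.29, 119.83], [-79.2, 71.16], [3.27, 140.29], [-89.18, 269.18], [5.43, 117.66], [-154.24, 154.24]. Speed limits (degrees/s): [147.25, 147.25, 180, 180, 180, 180, 180].

### API

Orientations are given as [roll, pitch, yaw] about the fixed x, y, z axes, in that order (R = Rz(yaw) Ry(pitch) Rx(roll)).
In Python, from cell import env gives the robot as it stands.
- The arm moves only by the tool jog_arm, never from a script. Its argument "motion" is a list of rows, each an object of numbers: "x", "y", "z": the shift along the tool's x, y, z in cm; "ax", "ay", "az": the turn, a rotation vector about the tool's x, y, z in degrees. In form: [{"x": .., "y": .., "z": .., "ax": .., "ay": .., "az": ..}, ...]. A call has exactly 5 rows; each row shifts and turns the commanded pose from where the row before left it, along the tool's axes as they then stand; what a row does not reach is not made up. A row lasts 1/10 s, in which the tool goes at most 50 mm and 8.59 degrees, less where a joint would pass 70% of its speed; a pose out of reach is approached as far as the arm can. A call is refused whole if a number of a shift passes 5 or a number of a turn 8.59, either way. A call with a gripper value outside its range is refused whole. "claw" is the gripper command: -1 is shut, 1 is fully open, values between are in proportion, set as the call begins (left out, the last holds). The fingers move at their own pace and stop on an object; "squeeze" is the grip in N (left out, the last holds). Time passes only in rows, so rows that do not move let the fingers close, or fill a call up. It gives the time, the measured TCP pose, the force, the opening and the grip force at its end, in the units of the state.
- env.get_obs(): the state, without advancing time (a new reading comes with each control period).
- env.read_camera(name): name is "side" or "top" or "wrist"; returns the picture (400x640x3 uint8, red, green, blue); there is no depth.
- env.camera_params(name): a dict with "fx", "fy", "cx", "cy" (pixels), "extrinsics" (4x4, takes a point from world to camera coordinates). Camera axes: x right, y up, looking along -z (the intrinsics and any distortion apply to the point x, -y, -z); pixel columns grow to the right and rows downward; lengths in m; the calibration is good to about 2 mm. A picture is of the moment at which its call begins: read the wrist's pose just before it. camera_params takes no time and is no camera call; for the wrist camera it gives the pose at the moment of the call.
- env.sign_off(): hands the job in; it is judged then, once.
The state is a dict: "time_s": time; "qpos": joint angles; "joint_velocities": joint speeds; "effort": joint torques, N m; "tool_pos": TCP position; "tool_rot": TCP orientation; "force": force on the tool from outside, world axes, zero at the start; "wrist_torque": the same for the moment, N m; "grip_width": finger opening in m; "grasp_force": force on a finger pad.
Only numpy, scipy, OpenCV 4.12 (cv2) and the standard library are available. Lean on these libraries where they do the work, as an engineer would, in place of code of your own. Each camera call takes 0.05 s, during which the arm holds its last target. There are 200 camera calls.

### The job

Put the push dicer back together, one part at a time in this order: stand the empty ramekin on the round mat on the stand's foot, between the two pillars; lower the blade frame with the square grid over both guide rods until it lies flat on the pillars; then the feed collar over the rods onto the frame; and last the pusher over the rods, fully down on the collar. Leave the spare blade frame with the six-way wedge star and the ramekin of sauce where they are.

Things in the scene. Friction and masses are not known exactly. Their poses are not given: they have to be found in the camera images.
- dicer_stand: Fixed aluminium stand. Origin: centre of underside; y runs from pillar to pillar. Foot plate 84 (x) x 156 (y), top at z = 10, dark round mat (74 across, flush) at its centre. Two pillars 46 x 22 at y = +-60, tops at z = 62, 98 clear between, open front and back. On each, at y = +-60, a 12 mm rod, straight to z = 134, then a nose narrowing to 4 mm at its tip, z = 148. All mm.
- ramekin_empty: Empty white fluted porcelain ramekin, 69 mm across the rim, 62 at the foot, 42 high, 0.11 kg, upright. Origin: centre of its underside. Grip across the outside in any direction, or by its wall. In place, its origin is 10 mm above the stand's.
- ramekin_sauce: A like ramekin, 69 mm across and 42 mm high, filled with dark red sauce. Origin: centre of its underside. Not wanted: leave it.
- grid_frame: Dice blade frame: dark steel plate 148 mm long (y), 56 wide (x), 12 thick, 0.22 kg; square 46 mm opening with two thin blades each way. Origin: centre of underside. A 14.5 mm hole near each end (y = +-60) takes a rod; fits either way round. Lies flat. Grip across the 56 mm width at the middle. Seated: origin 62 mm above the stand's.
- wedge_frame: Spare wedge blade frame: dark steel plate of the same outline, 148 (y) x 56 (x) x 12 mm, but with a round 42 mm opening and six blades like spokes round a small hub. Origin: centre of its underside. Not wanted: leave it.
- feed_collar: White plastic feed collar: flange 148 mm long (y), 56 wide (x), 8 thick, with an open square chute in the middle, 56 outside, 46 inside, walls to z = 26; 0.16 kg. Origin: centre of underside. A 14.5 mm hole near each end (y = +-60) takes a rod; fits either way round. Lies flat. Grip across the 56 mm width at the chute. Seated: origin 74 mm above the stand's.
- pusher: White pusher, stands on its 38 mm pronged block. Crossbar 148 long (y), 36 wide (x), z = 32 to 44; on it a black grip bar 24 wide (x), 80 long (y), z = 58 to 78, on a slim stem; 0.26 kg. Origin: centre of prongs' underside. A 14.5 mm hole near each end (y = +-60) takes a rod; fits either way round. Grip the bar across 24. Seated: origin 68 mm above the stand's.

How it is judged:
By the outcome, as a careful person would: the job done as asked, in the order asked, and still so for the second after the job is handed in, with the robot touching nothing.
It also fails if it takes over 112 s, if anything falls off the work surface, if the arm or the gripper's body presses on something with over 40 N, if the wrist force passes 120 N, or if a joint passes its speed limit or range.

## Working session

There is one attempt and no reset: what is moved stays moved. The work goes in short steps, Python scripts to look and compute and a tool call to move; the robot and the scene stay as the last step left them, time stands still between calls to the robot, and variables do not carry over. Pictures are saved under pics/ and viewed, at most 14 in all, crops included, and the job is handed in when it is done.

Besides the shell and the picture viewer there is one more tool, called in YAML: its name, and indented under it one key for each argument. jog_arm: Moves the arm, as the interface text tells. Its arguments: {"type":"object","properties":{"motion":{"type":"array"},"claw":{"type":"number"},"squeeze":{"type":"number"}},"required":["motion"]}

```bash
ls; mkdir -p pics; python3 - <<'E'
from cell import env
import cv2
print(env.get_obs())
for n in ("top","side"):
    cv2.imwrite(f"pics/{n}0.png",env.read_camera(n)[:,:,::-1]); p=env.camera_params(n); print(n,p)
E
```

```text
pics
{'time_s': 0.0, 'qpos': array([-67.43052022,  18.43759812,  -4.01602141,  83.17570951,
         1.29604252,  78.54013195,  -3.26088757]), 'joint_velocities': array([-0.01409437, -0.00700338, -0.03333017,  0.00742832, -0.09595254,
       -0.01672918,  0.03551996]), 'effort': array([-6.75618026e-05, -4.91279662e+01, -4.03774381e-01, -3.12530243e+01,
       -6.37829513e-02,  4.42795898e-02,  1.98015614e-04]), 'tool_pos': array([0.2408271 , 0.60314155, 0.22147107]), 'tool_rot': array([-1.79891864e+02,  6.65537312e-03,  1.58240079e+02]), 'force': array([ 0.52522069, -0.05267669,  0.04447803]), 'wrist_torque': array([0.00947615, 0.00077121, 0.05536122]), 'grasp_force': 0.0, 'grip_width': 0.0869414004703865}
top {'fx': 372.3523331302093, 'fy': 372.3523331302093, 'cx': 318.4855446093187, 'cy': 198.54170279819846, 'extrinsics': array([[-0.01904604, -0.99974512,  0.01212207, -0.16828536],
       [ 0.99512793, -0.01778223,  0.09697521, -0.46760409],
       [-0.09673493,  0.01391001,  0.99521297, -0.85228859],
       [ 0.        ,  0.        ,  0.        ,  1.        ]])}
side {'fx': 430.78282092431743, 'fy': 430.78282092431743, 'cx': 328.18667943508143, 'cy': 194.25946985311808, 'extrinsics': array([[ 0.93715851, -0.34857039,  0.01525187, -0.5001585 ],
       [ 0.13186389,  0.39432031,  0.90946325, -0.04390599],
       [-0.32302608, -0.85030005,  0.41550448, -0.84689223],
       [ 0.        ,  0.        ,  0.        ,  1.        ]])}
```

View pics/top0.png

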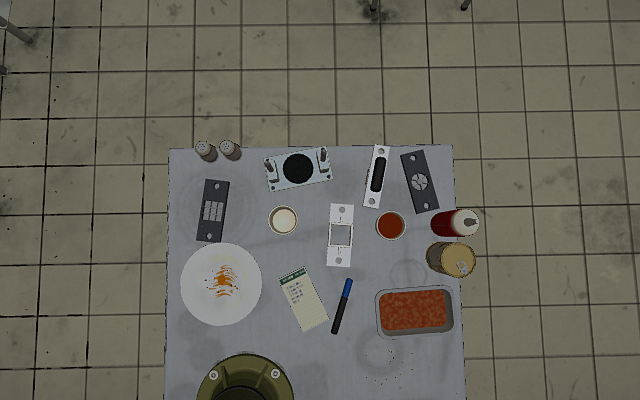

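View pics/side0.png

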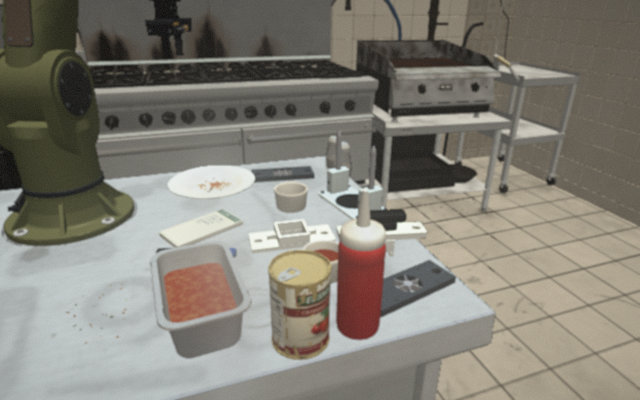

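The top view shows the grid frame at (212,210), the stand at (298,168), the empty ramekin at (283,220), the collar at (340,235), the pusher at (377,176), the sauce at (391,225) and the wedge frame at (420,181). I'll enlarge the top view to get exact pixels.

```bash
python3 - <<'E'
import cv2
im=cv2.imread("pics/top0.png")[140:275,190:450]
im=cv2.resize(im,None,fx=3,fy=3,interpolation=cv2.INTER_CUBIC)
for i in range(0,260,20): cv2.putText(im,str(190+i),(i*3,8),0,.3,(0,0,255)); cv2.line(im,(i*3,8),(i*3,14),(0,0,255))
for i in range(0,135,20): cv2.putText(im,str(140+i),(0,i*3+4),0,.3,(0,0,255));
cv2.imwrite("pics/topz.png",im)
E
```

```text
(no output)
```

View pics/topz.png

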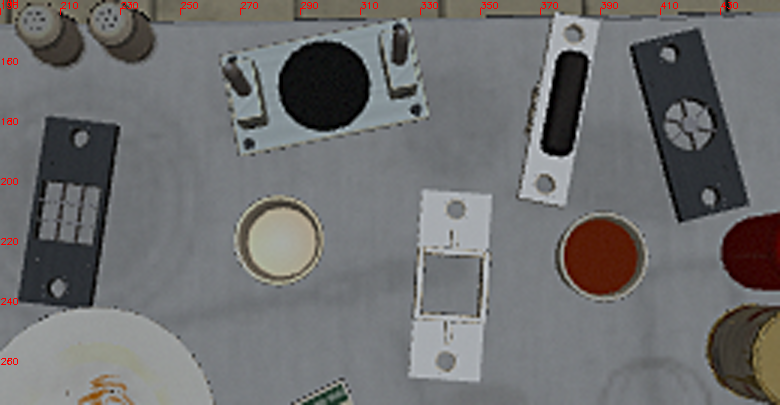

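Crop positions divided by 3, offset (190,140): mat centre crop (324,86); rod tips (228,58) and (401,25); empty ramekin rim (279,240); grid holes (81,138) and (57,287); collar holes (456,209) and (446,361); pusher holes (573,33) and (545,183).

```bash
cat > h.py <<'E'
from cell import env
import numpy as np, cv2
from scipy.spatial.transform import Rotation as R
def ray(cam,u,v,z,p=None):
    p=p or env.camera_params(cam); E=np.array(p["extrinsics"]); Rm,t=E[:3,:3],E[:3,3]
    d=Rm.T@np.array([(u-p["cx"])/p["fx"],-(v-p["cy"])/p["fy"],-1]); c=-Rm.T@t
    return c+d*(z-c[2])/d[2]
def proj(cam,P,p=None):
    p=p or env.camera_params(cam); E=np.array(p["extrinsics"]); q=E[:3,:3]@np.array(P)+E[:3,3]
    return p["cx"]-p["fx"]*q[0]/q[2], p["cy"]+p["fy"]*q[1]/q[2]
def pose():
    o=env.get_obs(); return np.array(o["tool_pos"]),R.from_euler("xyz",o["tool_rot"],degrees=True)
def to(x,y,z,yaw):
    """tool-frame shift (cm) and turn (deg, about tool z) from current pose to tool-down target; roll=180"""
    p,r=pose(); g=R.from_euler("xyz",[180,0,yaw],degrees=True)
    print("shift@cur",np.round(r.inv().apply(np.array([x,y,z])-p)*100,2),"turn",np.round((r.inv()*g).as_rotvec(degrees=True),2),"shift@goal",np.round(g.inv().apply(np.array([x,y,z])-p)*100,2))
E
python3 - <<'E'
from h import *
C=lambda a,b,z: ray("top",190+a/3,140+b/3,z)
mat=C(324,86,.010); t1=C(228,58,.148); t2=C(401,25,.148)
print("mat",mat,"tips",t1,t2,(t1+t2)/2,np.linalg.norm(t1-t2))
c1=C(249,143,.01);print("ram",C(279,240,.042),"sauce",C(602,256,.042))
for n,a,b,z in (("grid",(81,138),(57,287),.012),("collar",(456,209),(446,361),.008),("pusher",(573,33),(545,183),.044),("wedge",(669,55),(710,196),.012)):
    A,B=C(*a,z),C(*b,z); d=A-B; print(n,(A+B)/2,np.linalg.norm(d),"dir",np.degrees(np.arctan2(d[1],d[0])))
d=t1-t2;print("stand ydir",np.degrees(np.arctan2(d[1],d[0])))
m=(mat[:2]+0);print(pose()[0],pose()[1].as_matrix().round(2),np.linalg.norm(m))
p=env.camera_params("wrist");E=np.array(p["extrinsics"]);c=-E[:3,:3].T@E[:3,3];print(p["fx"],p["cx"],p["cy"],pose()[1].inv().apply(c-pose()[0]),(E[:3,:3]@pose()[1].as_matrix()).round(2))
E
```

```text
mat [ 0.53887308 -0.12915127  0.01      ] tips [ 0.53439389 -0.06988943  0.148     ] [ 0.55527677 -0.18770843  0.148     ] [ 0.54483533 -0.12879893  0.148     ] 0.11965539203022904
ram [ 0.41477559 -0.09451061  0.042     ] sauce [ 0.3979795  -0.34094017  0.042     ]
grid [0.44116468 0.07328089 0.012     ] 0.118873402705692 dir -8.661341753691008
collar [ 0.37846256 -0.22735536  0.008     ] 0.12003717053021093 dir -5.2010825752136185
pusher [ 0.51289624 -0.31166112  0.044     ] 0.11941573587704002 dir -12.405537906284323
wedge [ 0.50188203 -0.42124473  0.012     ] 0.11778853440900146 dir 13.630861522037309
stand ydir 100.05102515427761
[0.2408391  0.60321671 0.22157866] [[-0.93  0.37 -0.  ]
 [ 0.37  0.93 -0.  ]
 [-0.   -0.   -1.  ]] 0.5541337754623384
299.01370513447574 321.70552647106257 200.77722950125482 [ 0.07951016  0.0004712  -0.16173388] [[-0.    1.   -0.  ]
 [ 0.96  0.    0.29]
 [ 0.29 -0.   -0.96]]
```

```bash
python3 -c "
from h import *
to(.46,-.10,.25,100)"
```

```text
shift@cur [-46.42 -57.19  -2.74] turn [-0.09  0.06 58.24] shift@goal [-73.06   9.37  -2.84]
```

jog_arm:
  motion:
    - {"az": 8.3}
    - {"az": 8.3}
    - {"az": 8.3}
    - {"az": 8.3}
    - {"az": 8.3}

```text
$.motion[0]: bad value
```

jog_arm:
  motion:
    - {"az": 8.3}
    - {"az": 8.3}
    - {}
    - {}
    - {}

```text
$.motion[0]: bad value
```

jog_arm:
  motion:
    - {"x": 0,"y": 0,"z": 0,"ax": 0,"ay": 0,"az": 8.3}
    - {"x": 0,"y": 0,"z": 0,"ax": 0,"ay": 0,"az": 8.3}
    - {"x": 0,"y": 0,"z": 0,"ax": 0,"ay": 0,"az": 8.3}
    - {"x": 0,"y": 0,"z": 0,"ax": 0,"ay": 0,"az": 8.3}
    - {"x": 0,"y": 0,"z": 0,"ax": 0,"ay": 0,"az": 8.3}

```text
time_s: 0.6
tool_pos: [0.2409, 0.6034, 0.2219]
tool_rot: [-180.0, 0.0, 116.4]
force: [-0.2, -0.1, 0.4]
grip_width: 0.087
grasp_force: 0.0
```

jog_arm:
  motion:
    - {"x": 0,"y": 0,"z": 0,"ax": 0,"ay": 0,"az": 8.3}
    - {"x": 0,"y": 0,"z": 0,"ax": 0,"ay": 0,"az": 8.3}
    - {"x": -2,"y": 2,"z": -0.5,"ax": 0,"ay": 0,"az": 0}
    - {"x": -3,"y": 2,"z": -0.5,"ax": 0,"ay": 0,"az": 0}
    - {"x": -4,"y": 2,"z": -0.5,"ax": 0,"ay": 0,"az": 0}

```text
time_s: 1.1
tool_pos: [0.3154, 0.5257, 0.2367]
tool_rot: [-179.9, 0.0, 100.3]
force: [1.2, 0.0, 0.8]
grip_width: 0.0871
grasp_force: 0.0
```

jog_arm:
  motion:
    - {"x": -4,"y": 1.4,"z": -0.5,"ax": 0,"ay": 0,"az": 0}
    - {"x": -4,"y": 1,"z": -0.5,"ax": 0,"ay": 0,"az": 0}
    - {"x": -4,"y": 1,"z": -0.4,"ax": 0,"ay": 0,"az": 0}
    - {"x": -4,"y": 0,"z": 0,"ax": 0,"ay": 0,"az": 0}
    - {"x": -4,"y": 0,"z": 0,"ax": 0,"ay": 0,"az": 0}

```text
time_s: 1.6
tool_pos: [0.3849, 0.3328, 0.2512]
tool_rot: [-180.0, 0.0, 100.1]
force: [-0.0, -0.5, 0.2]
grip_width: 0.0871
grasp_force: 0.0
```

jog_arm:
  motion:
    - {"x": -4,"y": 0,"z": 0,"ax": 0,"ay": 0,"az": 0}
    - {"x": -4,"y": 0,"z": 0,"ax": 0,"ay": 0,"az": 0}
    - {"x": -4,"y": 0,"z": 0,"ax": 0,"ay": 0,"az": 0}
    - {"x": -4,"y": 0,"z": 0,"ax": 0,"ay": 0,"az": 0}
    - {"x": -4,"y": 0,"z": 0,"ax": 0,"ay": 0,"az": 0}

```text
time_s: 2.1
tool_pos: [0.4196, 0.1361, 0.2513]
tool_rot: [-180.0, -0.0, 100.1]
force: [1.3, -1.0, 0.7]
grip_width: 0.0872
grasp_force: 0.0
```

jog_arm:
  motion:
    - {"x": -4,"y": 0,"z": 0,"ax": 0,"ay": 0,"az": 0}
    - {"x": -4,"y": 0,"z": 0,"ax": 0,"ay": 0,"az": 0}
    - {"x": -4,"y": 0,"z": 0,"ax": 0,"ay": 0,"az": 0}
    - {"x": -4,"y": 0,"z": 0,"ax": 0,"ay": 0,"az": 0}
    - {"x": -4,"y": 0,"z": 0,"ax": 0,"ay": 0,"az": 0}

```text
time_s: 2.6
tool_pos: [0.4547, -0.0606, 0.2514]
tool_rot: [180.0, -0.0, 100.1]
force: [1.2, 0.1, -0.0]
grip_width: 0.0872
grasp_force: 0.0
```

```bash
python3 - <<'E'
from h import *
import pickle
print(pose()[0],env.get_obs()["tool_rot"],env.get_obs()["qpos"])
p=env.camera_params("wrist"); im=env.read_camera("wrist"); pickle.dump(p,open("w1.pkl","wb"))
cv2.imwrite("pics/w1.png",im[:,:,::-1])
E
```

```text
[ 0.4547441  -0.06063255  0.25137951] [ 1.79989822e+02 -3.45092628e-02  1.00143378e+02] [-38.53377517  -9.4541751   38.82469446 107.52403084   5.96754549
  79.91749167   9.00416962]
```

View pics/w1.png

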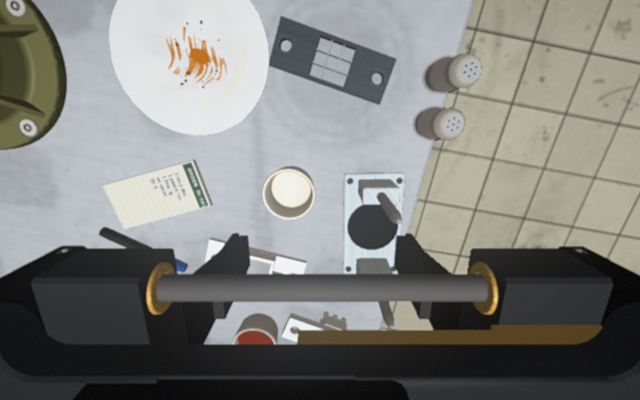

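Wrist view: empty ramekin rim centre is near (288.5,193), grid frame holes at (287,45) and (377,78), left rod tip near (399,220), foot plate corners (345,174) and (404,173), mat centre about (373,227).

```bash
python3 - <<'E'
from h import *
import pickle
p=pickle.load(open("w1.pkl","rb")); W=lambda u,v,z: ray("wrist",u,v,z,p).round(4)
print("ram",W(288.5,193,.042),"tip",W(399,220,.148),"mat",W(373,227,.01),"corners",W(345,174,.01),W(404.5,173,.01))
A,B=W(287,45,.012),W(377,78,.012); d=A-B; print("grid",(A+B)/2,np.linalg.norm(d),np.degrees(np.arctan2(d[1],d[0])))
im=cv2.imread("pics/w1.png")
g=cv2.cvtColor(im,cv2.COLOR_BGR2GRAY)
m=((g<35)&(np.indices(g.shape)[0]<250)&(np.indices(g.shape)[0]>195)&(np.indices(g.shape)[1]>340)&(np.indices(g.shape)[1]<400)).astype(np.uint8)
cs=cv2.findContours(m,0,2)[0]; 
for c in cs:
    if len(c)>20: print(cv2.boundingRect(c),cv2.fitEllipse(c))
cv2.imwrite("pics/wz.png",cv2.resize(im[155:275,240:420],None,fx=4,fy=4,interpolation=cv2.INTER_CUBIC))
to(.4148,-.0945,.12,100)
E
```

```text
ram [ 0.4173 -0.0895  0.042 ] tip [ 0.5308 -0.0666  0.148 ] mat [ 0.543  -0.1279  0.01  ] corners [ 0.4877 -0.0585  0.01  ] [ 0.5677 -0.0428  0.01  ]
grid [0.4448  0.07685 0.012  ] 0.11705575594561766 171.59993040354445
shift@cur [-1.83 -4.44 13.18] turn [ 0.06  0.21 -0.37] shift@goal [-1.85 -4.44 13.18]
```

View pics/wz.png

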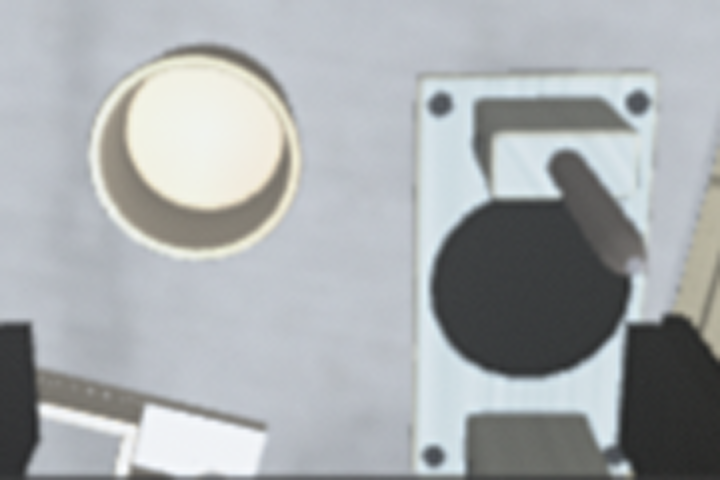

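jog_arm:
  motion:
    - {"x": -1.2,"y": -2.1,"z": 0,"ax": 0,"ay": 0,"az": 0}
    - {"x": -1.2,"y": -2.2,"z": 3,"ax": 0,"ay": 0,"az": 0}
    - {"x": 0,"y": 0,"z": 5,"ax": 0,"ay": 0,"az": 0}
    - {"x": 0,"y": 0,"z": 5,"ax": 0,"ay": 0,"az": 0}
    - {"x": 0,"y": 0,"z": 3,"ax": 0,"ay": 0,"az": 0}

```text
time_s: 3.15
tool_pos: [0.4144, -0.0899, 0.0884]
tool_rot: [-179.8, -0.1, 100.1]
force: [-0.2, 0.7, 0.2]
grip_width: 0.0874
grasp_force: 0.0
```

jog_arm:
  motion:
    - {"x": 0,"y": 0,"z": 2,"ax": 0,"ay": 0,"az": 0}
    - {"x": 0,"y": 0,"z": 0,"ax": 0,"ay": 0,"az": 0}
    - {"x": 0,"y": 0,"z": 0,"ax": 0,"ay": 0,"az": 0}
    - {"x": 0,"y": 0,"z": 0,"ax": 0,"ay": 0,"az": 0}
    - {"x": 0,"y": 0,"z": 0,"ax": 0,"ay": 0,"az": 0}

```text
time_s: 3.65
tool_pos: [0.4181, -0.0901, 0.0728]
tool_rot: [179.8, -0.0, 100.2]
force: [-0.1, -0.4, -0.6]
grip_width: 0.0872
grasp_force: 0.0
```

```bash
python3 - <<'E'
from h import *
import pickle
print(pose()[0],env.get_obs()["tool_rot"])
p=env.camera_params("wrist"); im=env.read_camera("wrist"); pickle.dump(p,open("w2.pkl","wb"))
cv2.imwrite("pics/w2.png",im[:,:,::-1])
x,r=pose(); print("tcp px",proj("wrist",x),"rim guesses",proj("wrist",[.4165,-.0915,.042]),proj("wrist",[.4148,-.0945,.042]),proj("wrist",[.4173,-.0895,.042]))
p1=pickle.load(open("w1.pkl","rb")); W=lambda u,v,z: ray("wrist",240+u/4,155+v/4,z,p1).round(4)
print("ram",W(195,157,.042),"mat",W(531,285,.01),"tip",W(632,265,.148),"screws",W(440,103,.01),W(638,102,.01),W(433,455,.01))
E
```

```text
[ 0.41807217 -0.09007706  0.07280169] [ 1.79845650e+02 -1.11413923e-02  1.00151328e+02]
tcp px (np.float64(320.57817765845544), np.float64(250.70799828808146)) rim guesses (np.float64(318.2340930568801), np.float64(232.3833076017467)) (np.float64(315.0915798762295), np.float64(235.9151906448053)) (np.float64(319.86823006255986), np.float64(229.93645044526818))
ram [ 0.4179 -0.0911  0.042 ] mat [ 0.5424 -0.1268  0.01  ] tip [ 0.5302 -0.068   0.148 ] screws [ 0.4964 -0.0665  0.01  ] [ 0.5636 -0.0542  0.01  ] [ 0.5213 -0.2006  0.01  ]
```

View pics/w2.png

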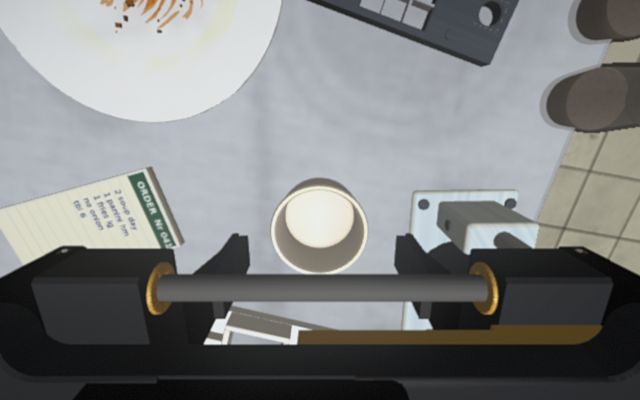

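jog_arm:
  motion:
    - {"x": 0.2,"y": 0,"z": 2,"ax": 0,"ay": 0,"az": 0}
    - {"x": 0,"y": 0,"z": 2,"ax": 0,"ay": 0,"az": 0}
    - {"x": 0,"y": 0,"z": 1.4,"ax": 0,"ay": 0,"az": 0}
    - {"x": 0,"y": 0,"z": 0.6,"ax": 0,"ay": 0,"az": 0}
    - {"x": 0,"y": 0,"z": 0,"ax": 0,"ay": 0,"az": 0}

```text
time_s: 4.2
tool_pos: [0.4164, -0.0882, 0.0114]
tool_rot: [-180.0, 0.0, 100.1]
force: [0.3, -0.3, 0.8]
grip_width: 0.0866
grasp_force: 0.0
```

jog_arm:
  motion:
    - {"x": 0,"y": 0,"z": 0,"ax": 0,"ay": 0,"az": 0}
    - {"x": 0,"y": 0,"z": 0,"ax": 0,"ay": 0,"az": 0}
    - {"x": 0,"y": 0,"z": 0,"ax": 0,"ay": 0,"az": 0}
    - {"x": 0,"y": 0,"z": 0,"ax": 0,"ay": 0,"az": 0}
    - {"x": 0,"y": 0,"z": 0,"ax": 0,"ay": 0,"az": 0}
  claw: -1
  squeeze: 15

```text
time_s: 4.7
tool_pos: [0.417, -0.0881, 0.0121]
tool_rot: [180.0, -0.0, 100.1]
force: [-1.7, 1.5, 4.5]
grip_width: 0.0665
grasp_force: 14.7
```

jog_arm:
  motion:
    - {"x": 0,"y": 0,"z": 0,"ax": 0,"ay": 0,"az": 0}
    - {"x": 0,"y": 0,"z": 0,"ax": 0,"ay": 0,"az": 0}
    - {"x": 0,"y": 0,"z": 0,"ax": 0,"ay": 0,"az": 0}
    - {"x": 0,"y": 0,"z": 0,"ax": 0,"ay": 0,"az": 0}
    - {"x": 0,"y": 0,"z": 0,"ax": 0,"ay": 0,"az": 0}

```text
time_s: 5.2
tool_pos: [0.417, -0.0881, 0.0121]
tool_rot: [180.0, -0.0, 100.1]
force: [-1.5, -0.1, 5.2]
grip_width: 0.0667
grasp_force: 14.6
```

jog_arm:
  motion:
    - {"x": 0,"y": 0,"z": -2,"ax": 0,"ay": 0,"az": 0}
    - {"x": 0,"y": 0,"z": -4,"ax": 0,"ay": 0,"az": 0}
    - {"x": 0,"y": 0,"z": -4,"ax": 0,"ay": 0,"az": 0}
    - {"x": 0,"y": 0,"z": -4,"ax": 0,"ay": 0,"az": 0}
    - {"x": 0,"y": 0,"z": -3,"ax": 0,"ay": 0,"az": 0}

```text
time_s: 5.7
tool_pos: [0.417, -0.0883, 0.1838]
tool_rot: [179.8, -0.0, 100.1]
force: [0.6, 0.6, -0.4]
grip_width: 0.0666
grasp_force: 15.0
```

```bash
python3 - <<'E'
from h import *
o=env.get_obs(); print(o["tool_rot"],o["tool_pos"],o["grip_width"])
im=env.read_camera("wrist")
cv2.imwrite("pics/w3.png",im[:,:,::-1])
to(.5424,-.127,.16,100.3)
E
```

```text
[ 1.79842737e+02 -2.98821699e-02  1.00133108e+02] [ 0.41698321 -0.0882907   0.18384665] 0.06662764880541511
shift@cur [-5.95 11.38  2.89] turn [ 0.52 -0.02 -0.18] shift@goal [-5.99 11.39  2.78]
```

View pics/w3.png

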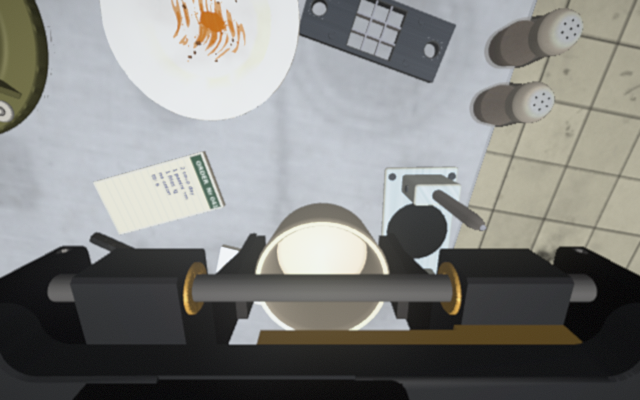

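jog_arm:
  motion:
    - {"x": -1.2,"y": 2.3,"z": 0,"ax": 0,"ay": 0,"az": 0}
    - {"x": -1.2,"y": 2.3,"z": 0,"ax": 0,"ay": 0,"az": 0}
    - {"x": -1.2,"y": 2.3,"z": 0,"ax": 0,"ay": 0,"az": 0}
    - {"x": -1.2,"y": 2.3,"z": 0,"ax": 0,"ay": 0,"az": 0}
    - {"x": -1.2,"y": 2.2,"z": 0,"ax": 0,"ay": 0,"az": -0.2}

```text
time_s: 6.25
tool_pos: [0.5402, -0.1272, 0.1808]
tool_rot: [-180.0, 0.0, 100.4]
force: [-0.7, 0.1, -1.5]
grip_width: 0.0665
grasp_force: 15.0
```

jog_arm:
  motion:
    - {"x": 0,"y": 0,"z": 0,"ax": 0,"ay": 0,"az": 0}
    - {"x": 0,"y": 0,"z": 0,"ax": 0,"ay": 0,"az": 0}
    - {"x": 0,"y": 0,"z": 0,"ax": 0,"ay": 0,"az": 0}
    - {"x": 0,"y": 0,"z": 0,"ax": 0,"ay": 0,"az": 0}
    - {"x": 0,"y": 0,"z": 0,"ax": 0,"ay": 0,"az": 0}

```text
time_s: 6.75
tool_pos: [0.5389, -0.1268, 0.1818]
tool_rot: [179.9, -0.1, 100.4]
force: [-0.4, -0.0, -1.2]
grip_width: 0.0667
grasp_force: 15.0
```

```bash
python3 - <<'E'
from h import *
o=env.get_obs(); print(o["tool_rot"],o["tool_pos"])
im=env.read_camera("top")[140:275,190:450]; s=env.read_camera("wrist")
im=cv2.resize(im[:90],None,fx=2.46,fy=2.46,interpolation=cv2.INTER_CUBIC)[:, :640]
cv2.imwrite("pics/w4.png",np.vstack([s[:340],im])[:,:,::-1])
to(.5424,-.127,.16,100.3)
E
```

```text
[ 1.79948455e+02 -6.98300280e-02  1.00355218e+02] [ 0.53892077 -0.12683114  0.18179622]
shift@cur [-0.07  0.32  2.19] turn [ 0.05 -0.05  0.06] shift@goal [-0.07  0.32  2.19]
```

View pics/w4.png

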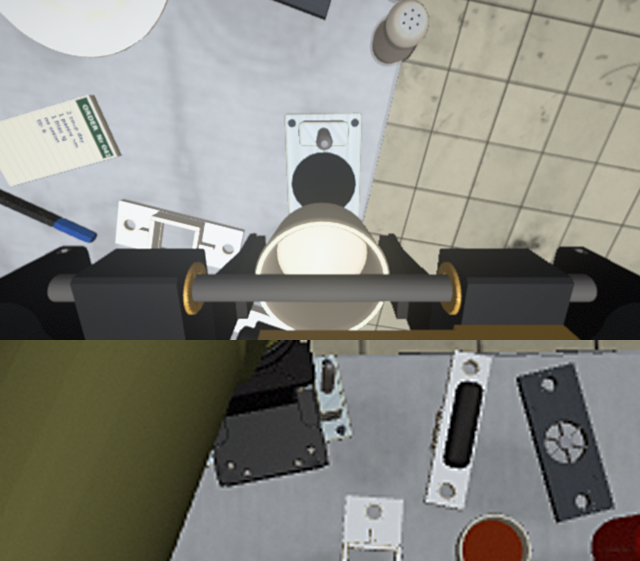

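Wrist view: the screws are at (291,123) and (355,122), the near rod tip at (325,144), and the mat is centred near column 324, so about 3 mm remains along +y. I'll check the rod tip position, then lower.

```bash
python3 - <<'E'
from h import *
a,b,t=ray("wrist",291,123,.01),ray("wrist",355,122,.01),ray("wrist",325,144.5,.148)
print(a,b,t); d=b-a; print(np.degrees(np.arctan2(d[1],d[0])))
u=np.array([np.cos(np.radians(10.3)),np.sin(np.radians(10.3))]); v=np.array([-u[1],u[0]])
print("centre from tip",t[:2]-.06*v, "screw mid-> stand y=68.2?",(a+b)[:2]/2-.0682*v)
E
```

```text
[ 0.49544555 -0.06685023  0.01      ] [ 0.56327867 -0.05345437  0.01      ] [ 0.53142158 -0.06850091  0.148     ]
11.171175166405133
centre from tip [ 0.54214971 -0.12753402] screw mid-> stand y=68.2? [ 0.54155642 -0.12725326]
```

jog_arm:
  motion:
    - {"x": -0.1,"y": 0.3,"z": 2,"ax": 0,"ay": 0,"az": 0}
    - {"x": 0,"y": 0,"z": 3,"ax": 0,"ay": 0,"az": 0}
    - {"x": 0,"y": 0,"z": 3,"ax": 0,"ay": 0,"az": 0}
    - {"x": 0,"y": 0,"z": 2,"ax": 0,"ay": 0,"az": 0}
    - {"x": 0,"y": 0,"z": 0,"ax": 0,"ay": 0,"az": 0}

```text
time_s: 7.35
tool_pos: [0.5401, -0.1269, 0.079]
tool_rot: [-179.7, -0.1, 100.3]
force: [-0.0, 1.1, -0.6]
grip_width: 0.0668
grasp_force: 15.0
```

jog_arm:
  motion:
    - {"x": 0,"y": 0.1,"z": 2,"ax": 0,"ay": 0,"az": 0}
    - {"x": 0,"y": 0,"z": 2,"ax": 0,"ay": 0,"az": 0}
    - {"x": 0,"y": 0,"z": 1,"ax": 0,"ay": 0,"az": 0}
    - {"x": 0,"y": 0,"z": 0.4,"ax": 0,"ay": 0,"az": 0}
    - {"x": 0,"y": 0,"z": 0,"ax": 0,"ay": 0,"az": 0}

```text
time_s: 7.85
tool_pos: [0.5438, -0.1275, 0.0281]
tool_rot: [180.0, 0.0, 100.3]
force: [-0.9, 0.1, -1.9]
grip_width: 0.0668
grasp_force: 15.0
```

jog_arm:
  motion:
    - {"x": 0,"y": 0,"z": 0,"ax": 0,"ay": 0,"az": 0}
    - {"x": 0,"y": 0,"z": 0,"ax": 0,"ay": 0,"az": 0}
    - {"x": 0,"y": 0,"z": 0,"ax": 0,"ay": 0,"az": 0}
    - {"x": 0,"y": 0,"z": 0,"ax": 0,"ay": 0,"az": 0}
    - {"x": 0,"y": 0,"z": 0,"ax": 0,"ay": 0,"az": 0}

```text
time_s: 8.35
tool_pos: [0.5436, -0.1274, 0.0277]
tool_rot: [180.0, -0.0, 100.3]
force: [-0.1, -0.1, -1.8]
grip_width: 0.0663
grasp_force: 15.0
```

jog_arm:
  motion:
    - {"x": 0,"y": -0.1,"z": 0.3,"ax": 0,"ay": 0,"az": 0}
    - {"x": 0,"y": 0,"z": 0.2,"ax": 0,"ay": 0,"az": 0}
    - {"x": 0,"y": 0,"z": 0,"ax": 0,"ay": 0,"az": 0}
    - {"x": 0,"y": 0,"z": 0,"ax": 0,"ay": 0,"az": 0}
    - {"x": 0,"y": 0,"z": 0,"ax": 0,"ay": 0,"az": 0}

```text
time_s: 8.85
tool_pos: [0.5424, -0.1276, 0.0225]
tool_rot: [-180.0, -0.0, 100.3]
force: [0.9, 0.1, -1.3]
grip_width: 0.0667
grasp_force: 15.0
```

jog_arm:
  motion:
    - {"x": 0,"y": 0,"z": 0.1,"ax": 0,"ay": 0,"az": 0}
    - {"x": 0,"y": 0,"z": 0,"ax": 0,"ay": 0,"az": 0}
    - {"x": 0,"y": 0,"z": 0,"ax": 0,"ay": 0,"az": 0}
    - {"x": 0,"y": 0,"z": 0,"ax": 0,"ay": 0,"az": 0}
    - {"x": 0,"y": 0,"z": 0,"ax": 0,"ay": 0,"az": 0}

```text
time_s: 9.35
tool_pos: [0.5426, -0.1277, 0.0221]
tool_rot: [180.0, -0.0, 100.3]
force: [-2.5, 0.8, 6.1]
grip_width: 0.0668
grasp_force: 14.7
```

jog_arm:
  motion:
    - {"x": 0,"y": 0,"z": 0,"ax": 0,"ay": 0,"az": 0}
    - {"x": 0,"y": 0,"z": 0,"ax": 0,"ay": 0,"az": 0}
    - {"x": 0,"y": 0,"z": 0,"ax": 0,"ay": 0,"az": 0}
    - {"x": 0,"y": 0,"z": 0,"ax": 0,"ay": 0,"az": 0}
    - {"x": 0,"y": 0,"z": 0,"ax": 0,"ay": 0,"az": 0}
  claw: 1

```text
time_s: 9.85
tool_pos: [0.5425, -0.1276, 0.0215]
tool_rot: [180.0, -0.0, 100.3]
force: [-0.2, 0.2, -0.6]
grip_width: 0.0863
grasp_force: 0.0
```

jog_arm:
  motion:
    - {"x": 0,"y": 0,"z": -2,"ax": 0,"ay": 0,"az": 0}
    - {"x": 0,"y": 0,"z": -4,"ax": 0,"ay": 0,"az": 0}
    - {"x": 0,"y": 0,"z": -4,"ax": 0,"ay": 0,"az": 0}
    - {"x": 0,"y": 0,"z": -4,"ax": 0,"ay": 0,"az": 0}
    - {"x": 0,"y": 0,"z": -4,"ax": 0,"ay": 0,"az": 0}

```text
time_s: 10.35
tool_pos: [0.5422, -0.1278, 0.2031]
tool_rot: [180.0, -0.0, 100.3]
force: [-0.1, 0.3, -0.3]
grip_width: 0.0875
grasp_force: 0.0
```

```bash
python3 - <<'E'
from h import *
to(.4435,.0755,.20,171.4)
E
```

```text
shift@cur [21.77 -6.07  0.32] turn [ 2.000e-02 -0.000e+00 -7.108e+01] shift@goal [12.8  18.62  0.31]
```

jog_arm:
  motion:
    - {"x": 4.3,"y": -1.2,"z": 0,"ax": 0,"ay": 0,"az": 0}
    - {"x": 4.4,"y": -1.2,"z": 0,"ax": 0,"ay": 0,"az": 0}
    - {"x": 4.4,"y": -1.2,"z": 0,"ax": 0,"ay": 0,"az": 0}
    - {"x": 4.4,"y": -1.2,"z": 0,"ax": 0,"ay": 0,"az": 0}
    - {"x": 4.3,"y": -1.2,"z": 0,"ax": 0,"ay": 0,"az": 0}

```text
time_s: 10.85
tool_pos: [0.4433, 0.0777, 0.2019]
tool_rot: [179.9, -0.1, 100.3]
force: [1.1, 0.9, -0.5]
grip_width: 0.087
grasp_force: 0.0
```

jog_arm:
  motion:
    - {"x": 0,"y": 0,"z": 0,"ax": 0,"ay": 0,"az": -7.9}
    - {"x": 0,"y": 0,"z": 0,"ax": 0,"ay": 0,"az": -7.9}
    - {"x": 0,"y": 0,"z": 0,"ax": 0,"ay": 0,"az": -7.9}
    - {"x": 0,"y": 0,"z": 0,"ax": 0,"ay": 0,"az": -7.9}
    - {"x": 0,"y": 0,"z": 0,"ax": 0,"ay": 0,"az": -7.9}

```text
time_s: 11.35
tool_pos: [0.4443, 0.0759, 0.2015]
tool_rot: [180.0, -0.0, 140.2]
force: [-0.3, -0.4, 0.2]
grip_width: 0.0869
grasp_force: 0.0
```

jog_arm:
  motion:
    - {"x": 0,"y": 0,"z": 0,"ax": 0,"ay": 0,"az": -7.9}
    - {"x": 0,"y": 0,"z": 2,"ax": 0,"ay": 0,"az": -7.9}
    - {"x": 0,"y": 0,"z": 3,"ax": 0,"ay": 0,"az": -7.9}
    - {"x": 0,"y": 0,"z": 3,"ax": 0,"ay": 0,"az": -7.9}
    - {"x": 0,"y": 0,"z": 1,"ax": 0,"ay": 0,"az": 0}

```text
time_s: 11.85
tool_pos: [0.4423, 0.0753, 0.1092]
tool_rot: [-179.9, -0.2, 171.4]
force: [-0.0, 0.6, -0.4]
grip_width: 0.0873
grasp_force: 0.0
```

jog_arm:
  motion:
    - {"x": 0,"y": 0,"z": 0,"ax": 0,"ay": 0,"az": 0}
    - {"x": 0,"y": 0,"z": 0,"ax": 0,"ay": 0,"az": 0}
    - {"x": 0,"y": 0,"z": 0,"ax": 0,"ay": 0,"az": 0}
    - {"x": 0,"y": 0,"z": 0,"ax": 0,"ay": 0,"az": 0}
    - {"x": 0,"y": 0,"z": 0,"ax": 0,"ay": 0,"az": 0}

```text
time_s: 12.35
tool_pos: [0.4448, 0.0763, 0.1123]
tool_rot: [179.9, 0.1, 171.4]
force: [-0.5, -0.2, 0.3]
grip_width: 0.087
grasp_force: 0.0
```

```bash
python3 - <<'E'
from h import *
import pickle
p=env.camera_params("wrist"); im=env.read_camera("wrist"); pickle.dump(p,open("w5.pkl","wb"))
t=env.read_camera("top")[140:200,255:340]
t=cv2.resize(t,None,fx=2.8,fy=2.8,interpolation=cv2.INTER_CUBIC)
o=np.zeros((400+t.shape[0],640,3),np.uint8); o[:400]=im; o[400:,:t.shape[1]]=t
cv2.imwrite("pics/w5.png",o[:,:,::-1])
to(.4435,.0755,.1,171.4)
E
```

```text
shift@cur [ 0.1  -0.08  1.2 ] turn [0.04 0.03 0.03] shift@goal [ 0.1  -0.08  1.2 ]
```

View pics/w5.png

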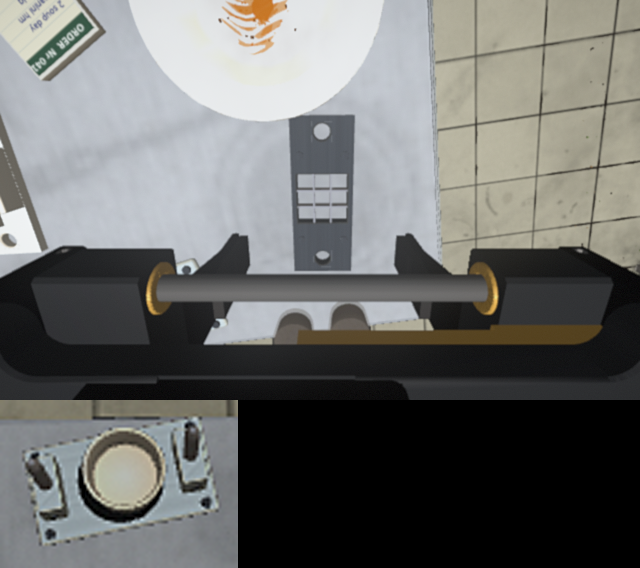

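The ramekin stands on the mat. The grid holes are at (322,131) and (322,256.5), straight along the jaw plane.

```bash
python3 - <<'E'
from h import *
import pickle
p=pickle.load(open("w5.pkl","rb")); W=lambda u,v,z: ray("wrist",u,v,z,p)
A,B=W(322,131,.012),W(322,256.5,.010); d=A-B; c=(A+B)/2
print("grid",c,np.linalg.norm(d),np.degrees(np.arctan2(d[1],d[0])),"edges mid",(W(290,115.5,.012)+W(353,115.5,.012)+W(294.5,270,.012)+W(352,270,.012))/4,W(322,197,.012))
to(c[0],c[1],.004,171.4)
E
```

```text
grid [0.44301506 0.07732688 0.011     ] 0.12003003200994228 171.3839929644445 edges mid [0.44355225 0.0776574  0.012     ] [0.44180163 0.07750831 0.012     ]
shift@cur [ 0.18  0.08 10.8 ] turn [0.04 0.03 0.03] shift@goal [ 0.17  0.09 10.8 ]
```

jog_arm:
  motion:
    - {"x": 0.2,"y": 0.1,"z": 3,"ax": 0,"ay": 0,"az": 0}
    - {"x": 0,"y": 0,"z": 3,"ax": 0,"ay": 0,"az": 0}
    - {"x": 0,"y": 0,"z": 2.6,"ax": 0,"ay": 0,"az": 0}
    - {"x": 0,"y": 0,"z": 1.4,"ax": 0,"ay": 0,"az": 0}
    - {"x": 0,"y": 0,"z": 0.5,"ax": 0,"ay": 0,"az": 0}

```text
time_s: 12.95
tool_pos: [0.4413, 0.0769, 0.0052]
tool_rot: [-179.9, -0.1, 171.4]
force: [0.3, 0.5, 0.2]
grip_width: 0.0869
grasp_force: 0.0
```

jog_arm:
  motion:
    - {"x": 0,"y": 0,"z": 0,"ax": 0,"ay": 0,"az": 0}
    - {"x": 0,"y": 0,"z": 0,"ax": 0,"ay": 0,"az": 0}
    - {"x": 0,"y": 0,"z": 0,"ax": 0,"ay": 0,"az": 0}
    - {"x": 0,"y": 0,"z": 0,"ax": 0,"ay": 0,"az": 0}
    - {"x": 0,"y": 0,"z": 0,"ax": 0,"ay": 0,"az": 0}

```text
time_s: 13.45
tool_pos: [0.4429, 0.0776, 0.0071]
tool_rot: [179.9, 0.0, 171.4]
force: [0.5, -0.6, 0.4]
grip_width: 0.0867
grasp_force: 0.0
```

jog_arm:
  motion:
    - {"x": 0,"y": 0,"z": 0.3,"ax": 0,"ay": 0,"az": 0}
    - {"x": 0,"y": 0,"z": 0,"ax": 0,"ay": 0,"az": 0}
    - {"x": 0,"y": 0,"z": 0,"ax": 0,"ay": 0,"az": 0}
    - {"x": 0,"y": 0,"z": 0,"ax": 0,"ay": 0,"az": 0}
    - {"x": 0,"y": 0,"z": 0,"ax": 0,"ay": 0,"az": 0}

```text
time_s: 13.95
tool_pos: [0.4425, 0.0773, 0.0036]
tool_rot: [180.0, 0.0, 171.4]
force: [-0.4, 0.0, -0.2]
grip_width: 0.0872
grasp_force: 0.0
```

jog_arm:
  motion:
    - {"x": 0,"y": 0,"z": 0,"ax": 0,"ay": 0,"az": 0}
    - {"x": 0,"y": 0,"z": 0,"ax": 0,"ay": 0,"az": 0}
    - {"x": 0,"y": 0,"z": 0,"ax": 0,"ay": 0,"az": 0}
    - {"x": 0,"y": 0,"z": 0,"ax": 0,"ay": 0,"az": 0}
    - {"x": 0,"y": 0,"z": 0,"ax": 0,"ay": 0,"az": 0}
  claw: -1
  squeeze: 35

```text
time_s: 14.45
tool_pos: [0.4425, 0.0773, 0.0036]
tool_rot: [180.0, 0.0, 171.4]
force: [-1.3, 0.5, 0.2]
grip_width: 0.0555
grasp_force: 35.1
```

jog_arm:
  motion:
    - {"x": 0,"y": 0,"z": 0,"ax": 0,"ay": 0,"az": 0}
    - {"x": 0,"y": 0,"z": 0,"ax": 0,"ay": 0,"az": 0}
    - {"x": 0,"y": 0,"z": 0,"ax": 0,"ay": 0,"az": 0}
    - {"x": 0,"y": 0,"z": 0,"ax": 0,"ay": 0,"az": 0}
    - {"x": 0,"y": 0,"z": 0,"ax": 0,"ay": 0,"az": 0}

```text
time_s: 14.95
tool_pos: [0.4425, 0.0773, 0.0036]
tool_rot: [180.0, 0.0, 171.4]
force: [1.1, 0.4, 0.1]
grip_width: 0.0556
grasp_force: 35.0
```

jog_arm:
  motion:
    - {"x": 0,"y": 0,"z": -2,"ax": 0,"ay": 0,"az": 0}
    - {"x": 0,"y": 0,"z": -4,"ax": 0,"ay": 0,"az": 0}
    - {"x": 0,"y": 0,"z": -4,"ax": 0,"ay": 0,"az": 0}
    - {"x": 0,"y": 0,"z": -4,"ax": 0,"ay": 0,"az": 0}
    - {"x": 0,"y": 0,"z": -4,"ax": 0,"ay": 0,"az": 0}

```text
time_s: 15.45
tool_pos: [0.4418, 0.077, 0.1848]
tool_rot: [180.0, -0.0, 171.4]
force: [1.9, 0.5, -2.5]
grip_width: 0.0556
grasp_force: 35.0
```

```bash
python3 - <<'E'
from h import *
to(.542,-.1273,.18,100.3)
E
```

```text
shift@cur [-12.95 -18.71   0.46] turn [-0.000e+00 -5.000e-02  7.112e+01] shift@goal [-21.89   6.2    0.48]
```

jog_arm:
  motion:
    - {"x": 0,"y": 0,"z": 0,"ax": 0,"ay": 0,"az": 7.9}
    - {"x": 0,"y": 0,"z": 0,"ax": 0,"ay": 0,"az": 7.9}
    - {"x": 0,"y": 0,"z": 0,"ax": 0,"ay": 0,"az": 7.9}
    - {"x": 0,"y": 0,"z": 0,"ax": 0,"ay": 0,"az": 7.9}
    - {"x": 0,"y": 0,"z": 0,"ax": 0,"ay": 0,"az": 7.9}

```text
time_s: 15.95
tool_pos: [0.4419, 0.0772, 0.183]
tool_rot: [-180.0, -0.0, 131.6]
force: [-0.5, -0.1, -1.3]
grip_width: 0.0557
grasp_force: 35.0
```

jog_arm:
  motion:
    - {"x": 0,"y": 0,"z": 0,"ax": 0,"ay": 0,"az": 7.9}
    - {"x": 0,"y": 0,"z": 0,"ax": 0,"ay": 0,"az": 7.9}
    - {"x": 0,"y": 0,"z": 0,"ax": 0,"ay": 0,"az": 7.9}
    - {"x": 0,"y": 0,"z": 0,"ax": 0,"ay": 0,"az": 7.9}
    - {"x": -1.9,"y": 0.2,"z": 0,"ax": 0,"ay": 0,"az": 0}

```text
time_s: 16.45
tool_pos: [0.4469, 0.061, 0.1829]
tool_rot: [-179.9, -0.0, 100.4]
force: [0.2, -0.4, -1.8]
grip_width: 0.0551
grasp_force: 35.0
```

jog_arm:
  motion:
    - {"x": -4,"y": 1.2,"z": 0,"ax": 0,"ay": 0,"az": 0}
    - {"x": -4,"y": 1.2,"z": 0,"ax": 0,"ay": 0,"az": 0}
    - {"x": -4,"y": 1.2,"z": 0,"ax": 0,"ay": 0,"az": 0}
    - {"x": -4,"y": 1.2,"z": 0,"ax": 0,"ay": 0,"az": 0}
    - {"x": -4,"y": 1.2,"z": 0,"ax": 0,"ay": 0,"az": 0}

```text
time_s: 16.95
tool_pos: [0.5431, -0.128, 0.1833]
tool_rot: [180.0, -0.0, 100.4]
force: [1.2, -0.1, -1.9]
grip_width: 0.0556
grasp_force: 35.0
```

jog_arm:
  motion:
    - {"x": 0,"y": 0,"z": 0,"ax": 0,"ay": 0,"az": 0}
    - {"x": 0,"y": 0,"z": 0,"ax": 0,"ay": 0,"az": 0}
    - {"x": 0,"y": 0,"z": 0,"ax": 0,"ay": 0,"az": 0}
    - {"x": 0,"y": 0,"z": 0,"ax": 0,"ay": 0,"az": 0}
    - {"x": 0,"y": 0,"z": 0,"ax": 0,"ay": 0,"az": 0}

```text
time_s: 17.45
tool_pos: [0.5428, -0.1254, 0.1837]
tool_rot: [180.0, -0.1, 100.5]
force: [0.7, 0.5, -2.4]
grip_width: 0.0555
grasp_force: 35.0
```

```bash
python3 - <<'E'
from h import *
import pickle
p=env.camera_params("wrist"); im=env.read_camera("wrist"); pickle.dump(p,open("w6.pkl","wb"))
print(pose()[0])
for q in ([.06,0,.0036-.012],[.06,0,.0036]):
    x,r=pose(); print("hole px exp",proj("wrist",x+r.apply([q[0],0,q[2]])))
to(.542,-.1273,.18,100.3)
c=cv2.resize(im[60:260,240:400],None,fx=3,fy=3,interpolation=cv2.INTER_CUBIC)
cv2.imwrite("pics/w6.png",c[:,:,::-1])
E
```

```text
[ 0.54275207 -0.12567381  0.18374758]
hole px exp (np.float64(320.25359984346716), np.float64(151.28500239195506))
hole px exp (np.float64(320.34079730981944), np.float64(148.39991677498767))
shift@cur [-0.15 -0.1   0.37] turn [ 0.05 -0.07  0.15] shift@goal [-0.15 -0.1   0.37]
```

View pics/w6.png

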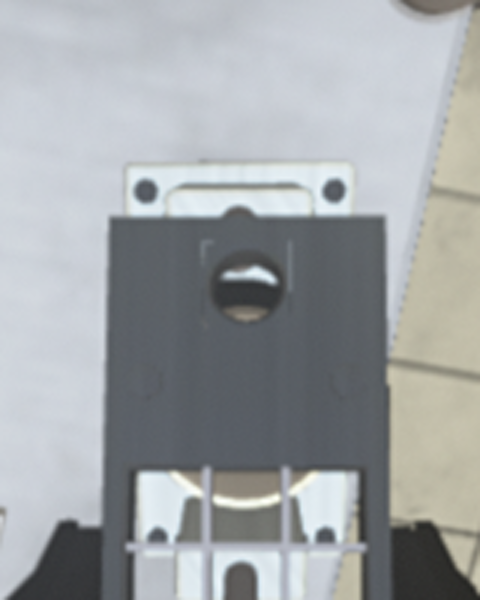

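```bash
python3 - <<'E'
from h import *
import pickle
p=pickle.load(open("w6.pkl","rb")); W=lambda u,v,z: ray("wrist",240+u/3,60+v/3,z,p)
x,r=pose(); L=lambda P: (r.inv().apply(P-x)*1000).round(1)
h=W(248,286,.192); print("hole",L(h)); a,b=W(146,190,.01),W(335,190,.01)
c,d=W(157,537,.01),W(325,537,.01)
print("screws",L(a),L(b),L(c),L(d),"cent",L((a+b+c+d)/4))
print("base",L(W(240,206,.062)), "frame end",L(W(248,215,.192)),"opening",L(W(250,469,.192)))
print("old tip", L(np.array([ .53142,-.0685,.148])))
E
```

```text
hole [58.2  1.2 -8.2]
screws [ 66.6 -35.1 173.8] [ 66.6  33.4 173.9] [-70.  -35.  173.6] [-70.   33.2 173.7] cent [ -1.7  -0.9 173.7]
base [ 64.   -0.8 121.8] frame end [70.   1.2 -8.2] opening [25.   1.6 -8.2]
old tip [58.2 -0.8 35.8]
```

jog_arm:
  motion:
    - {"x": 0,"y": -0.15,"z": 1,"ax": 0,"ay": 0,"az": 0}
    - {"x": 0,"y": 0,"z": 1,"ax": 0,"ay": 0,"az": 0}
    - {"x": 0,"y": 0,"z": 0.8,"ax": 0,"ay": 0,"az": 0}
    - {"x": 0,"y": 0,"z": 0,"ax": 0,"ay": 0,"az": 0}
    - {"x": 0,"y": 0,"z": 0,"ax": 0,"ay": 0,"az": 0}

```text
time_s: 18.0
tool_pos: [0.54, -0.1247, 0.1538]
tool_rot: [-179.8, -0.2, 100.4]
force: [-1.4, 6.0, -3.2]
grip_width: 0.055
grasp_force: 35.0
```

jog_arm:
  motion:
    - {"x": 0,"y": 0,"z": 0.3,"ax": 0,"ay": 0,"az": 0}
    - {"x": 0,"y": 0,"z": 0.3,"ax": 0,"ay": 0,"az": 0}
    - {"x": 0,"y": 0,"z": 0.2,"ax": 0,"ay": 0,"az": 0}
    - {"x": 0,"y": 0,"z": 0,"ax": 0,"ay": 0,"az": 0}
    - {"x": 0,"y": 0,"z": 0,"ax": 0,"ay": 0,"az": 0}

```text
time_s: 18.5
tool_pos: [0.5409, -0.1264, 0.1471]
tool_rot: [-179.9, -0.1, 100.4]
force: [-2.8, 5.7, -1.1]
grip_width: 0.0556
grasp_force: 35.0
```

```bash
python3 - <<'E'
from h import *
import pickle
im=env.read_camera("wrist"); s=env.read_camera("side")
print(pose()[0],env.get_obs()["force"])
c=cv2.resize(im[100:260,250:390],None,fx=3,fy=3,interpolation=cv2.INTER_CUBIC)
u,v=map(int,proj("side",[.542,-.127,.12])); s=cv2.resize(s[v-60:v+60,u-50:u+45],(380,480),interpolation=cv2.INTER_CUBIC)
cv2.imwrite("pics/w7.png",np.hstack([c,s])[:,:,::-1])
E
```

```text
[ 0.54091889 -0.12635622  0.14717287] [-2.22535861  5.26038821 -0.8115943 ]
```

View pics/w7.png

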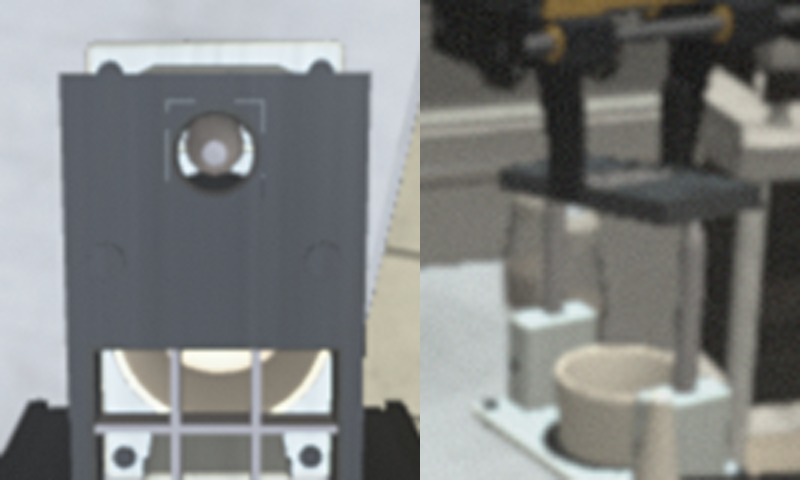

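The rod tip is inside the near hole: tip at (213,152), hole centre at (216,153). I'll continue down with small corrections.

jog_arm:
  motion:
    - {"x": 0.1,"y": -0.03,"z": 0.2,"ax": 0,"ay": 0,"az": 0}
    - {"x": 0,"y": 0,"z": 0.2,"ax": 0,"ay": 0,"az": 0}
    - {"x": 0,"y": 0,"z": 0.2,"ax": 0,"ay": 0,"az": 0}
    - {"x": 0,"y": 0,"z": 0,"ax": 0,"ay": 0,"az": 0}
    - {"x": 0,"y": 0,"z": 0,"ax": 0,"ay": 0,"az": 0}

```text
time_s: 19.1
tool_pos: [0.5408, -0.1262, 0.1414]
tool_rot: [-180.0, -0.0, 100.3]
force: [-0.8, 3.9, -1.1]
grip_width: 0.0555
grasp_force: 35.0
```

jog_arm:
  motion:
    - {"x": 0,"y": 0,"z": 0.3,"ax": 0,"ay": 0,"az": 0}
    - {"x": 0,"y": 0,"z": 0.3,"ax": 0,"ay": 0,"az": 0}
    - {"x": 0,"y": 0,"z": 0.2,"ax": 0,"ay": 0,"az": 0}
    - {"x": 0,"y": 0,"z": 0,"ax": 0,"ay": 0,"az": 0}
    - {"x": 0,"y": 0,"z": 0,"ax": 0,"ay": 0,"az": 0}

```text
time_s: 19.6
tool_pos: [0.5408, -0.1262, 0.1334]
tool_rot: [-180.0, -0.0, 100.3]
force: [-1.9, 4.6, -2.2]
grip_width: 0.0555
grasp_force: 35.0
```

jog_arm:
  motion:
    - {"x": 0.05,"y": 0,"z": 0.8,"ax": 0,"ay": 0,"az": 0}
    - {"x": 0,"y": 0,"z": 0.8,"ax": 0,"ay": 0,"az": 0}
    - {"x": 0,"y": 0,"z": 0.8,"ax": 0,"ay": 0,"az": 0}
    - {"x": 0,"y": 0,"z": 0.6,"ax": 0,"ay": 0,"az": 0}
    - {"x": 0,"y": 0,"z": 0,"ax": 0,"ay": 0,"az": 0}

```text
time_s: 20.1
tool_pos: [0.5406, -0.1262, 0.1022]
tool_rot: [-180.0, 0.1, 100.3]
force: [2.2, 2.7, -8.1]
grip_width: 0.055
grasp_force: 35.0
```

jog_arm:
  motion:
    - {"x": 0,"y": 0,"z": 0.8,"ax": 0,"ay": 0,"az": 0}
    - {"x": 0,"y": 0,"z": 0.8,"ax": 0,"ay": 0,"az": 0}
    - {"x": 0,"y": 0,"z": 0.8,"ax": 0,"ay": 0,"az": 0}
    - {"x": 0,"y": 0,"z": 0.8,"ax": 0,"ay": 0,"az": 0}
    - {"x": 0,"y": 0,"z": 0,"ax": 0,"ay": 0,"az": 0}

```text
time_s: 20.6
tool_pos: [0.5407, -0.1271, 0.0708]
tool_rot: [-180.0, 0.1, 100.3]
force: [0.6, 0.4, 0.6]
grip_width: 0.0557
grasp_force: 35.0
```

jog_arm:
  motion:
    - {"x": 0,"y": 0,"z": 0.3,"ax": 0,"ay": 0,"az": 0}
    - {"x": 0,"y": 0,"z": 0.2,"ax": 0,"ay": 0,"az": 0}
    - {"x": 0,"y": 0,"z": 0.1,"ax": 0,"ay": 0,"az": 0}
    - {"x": 0,"y": 0,"z": 0,"ax": 0,"ay": 0,"az": 0}
    - {"x": 0,"y": 0,"z": 0,"ax": 0,"ay": 0,"az": 0}

```text
time_s: 21.1
tool_pos: [0.5411, -0.127, 0.0666]
tool_rot: [180.0, 0.1, 100.3]
force: [-1.9, -2.0, 5.9]
grip_width: 0.0554
grasp_force: 35.0
```

jog_arm:
  motion:
    - {"x": 0,"y": 0,"z": 0.05,"ax": 0,"ay": 0,"az": 0}
    - {"x": 0,"y": 0,"z": 0,"ax": 0,"ay": 0,"az": 0}
    - {"x": 0,"y": 0,"z": 0,"ax": 0,"ay": 0,"az": 0}
    - {"x": 0,"y": 0,"z": 0,"ax": 0,"ay": 0,"az": 0}
    - {"x": 0,"y": 0,"z": 0,"ax": 0,"ay": 0,"az": 0}
  claw: 1

```text
time_s: 21.6
tool_pos: [0.5407, -0.1256, 0.0649]
tool_rot: [-180.0, -0.0, 100.4]
force: [-0.4, 0.3, -0.4]
grip_width: 0.0841
grasp_force: 0.0
```

jog_arm:
  motion:
    - {"x": 0,"y": 0,"z": -1,"ax": 0,"ay": 0,"az": 0}
    - {"x": 0,"y": 0,"z": -3,"ax": 0,"ay": 0,"az": 0}
    - {"x": 0,"y": 0,"z": -4,"ax": 0,"ay": 0,"az": 0}
    - {"x": 0,"y": 0,"z": -4,"ax": 0,"ay": 0,"az": 0}
    - {"x": 0,"y": 0,"z": -2,"ax": 0,"ay": 0,"az": 0}

```text
time_s: 22.1
tool_pos: [0.5422, -0.1268, 0.2093]
tool_rot: [179.7, 0.0, 100.3]
force: [0.8, -0.2, -0.3]
grip_width: 0.0868
grasp_force: 0.0
```

```bash
python3 - <<'E'
from h import *
to(.381,-.224,.11,174.8)
E
```

```text
shift@cur [ -6.68 -17.65   9.84] turn [  0.23   0.23 -74.5 ] shift@goal [ 15.17 -11.14   9.93]
```

jog_arm:
  motion:
    - {"x": -1.3,"y": -3.5,"z": 0,"ax": 0,"ay": 0,"az": 0}
    - {"x": -1.4,"y": -3.6,"z": 0,"ax": 0,"ay": 0,"az": 0}
    - {"x": -1.4,"y": -3.6,"z": 0,"ax": 0,"ay": 0,"az": 0}
    - {"x": -1.3,"y": -3.5,"z": 0,"ax": 0,"ay": 0,"az": 0}
    - {"x": -1.3,"y": -3.5,"z": 0,"ax": 0,"ay": 0,"az": 0}

```text
time_s: 22.6
tool_pos: [0.3774, -0.2244, 0.2054]
tool_rot: [179.9, -0.1, 100.3]
force: [1.6, 2.5, 5.7]
grip_width: 0.087
grasp_force: 0.0
```

jog_arm:
  motion:
    - {"x": 0,"y": 0,"z": 0,"ax": 0,"ay": 0,"az": -8.3}
    - {"x": 0,"y": 0,"z": 0,"ax": 0,"ay": 0,"az": -8.3}
    - {"x": 0,"y": 0,"z": 0,"ax": 0,"ay": 0,"az": -8.3}
    - {"x": 0,"y": 0,"z": 0,"ax": 0,"ay": 0,"az": -8.3}
    - {"x": 0,"y": 0,"z": 0,"ax": 0,"ay": 0,"az": -8.3}

```text
time_s: 23.1
tool_pos: [0.3785, -0.224, 0.2055]
tool_rot: [179.9, 0.0, 142.1]
force: [0.8, -0.1, -0.6]
grip_width: 0.0869
grasp_force: 0.0
```

jog_arm:
  motion:
    - {"x": 0,"y": 0,"z": 1,"ax": 0,"ay": 0,"az": -8.3}
    - {"x": 0,"y": 0,"z": 2.5,"ax": 0,"ay": 0,"az": -8.3}
    - {"x": 0,"y": 0,"z": 2.5,"ax": 0,"ay": 0,"az": -8.2}
    - {"x": 0,"y": 0,"z": 2.5,"ax": 0,"ay": 0,"az": -8.2}
    - {"x": 0,"y": 0,"z": 1,"ax": 0,"ay": 0,"az": 0}

```text
time_s: 23.6
tool_pos: [0.3776, -0.2231, 0.1087]
tool_rot: [179.9, -0.1, 174.8]
force: [-0.5, 0.3, -0.5]
grip_width: 0.087
grasp_force: 0.0
```

jog_arm:
  motion:
    - {"x": 0,"y": 0,"z": 0,"ax": 0,"ay": 0,"az": 0}
    - {"x": 0,"y": 0,"z": 0,"ax": 0,"ay": 0,"az": 0}
    - {"x": 0,"y": 0,"z": 0,"ax": 0,"ay": 0,"az": 0}
    - {"x": 0,"y": 0,"z": 0,"ax": 0,"ay": 0,"az": 0}
    - {"x": 0,"y": 0,"z": 0,"ax": 0,"ay": 0,"az": 0}

```text
time_s: 24.1
tool_pos: [0.3791, -0.2238, 0.1106]
tool_rot: [180.0, 0.1, 174.8]
force: [1.5, 0.5, 0.2]
grip_width: 0.0872
grasp_force: 0.0
```

```bash
python3 - <<'E'
from h import *
import pickle
p=env.camera_params("wrist"); im=env.read_camera("wrist"); pickle.dump(p,open("w8.pkl","wb"))
s=env.read_camera("side")
print(pose()[0],env.get_obs()["tool_rot"],env.get_obs()["qpos"])
u,v=map(int,proj("side",[.542,-.127,.08])); s=cv2.resize(s[v-60:v+60,u-50:u+45],(300,380),interpolation=cv2.INTER_CUBIC)
c=im[:,170:470]; cv2.imwrite("pics/w8.png",np.hstack([c[:380],s])[:,:,::-1])
E
```

```text
[ 0.3788587  -0.22364363  0.11033635] [1.79987518e+02 3.75648265e-02 1.74809986e+02] [-45.53786925 -12.43717106  68.22975865 121.28568385  12.83929064
  63.93465192 101.31695412]
```

View pics/w8.png

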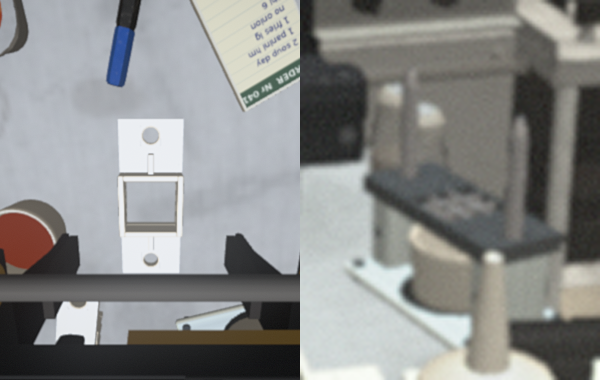

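```bash
python3 - <<'E'
from h import *
import pickle
p=pickle.load(open("w8.pkl","rb")); W=lambda u,v,z: ray("wrist",u,v,z,p)
A,B=W(320.3,135,.008),W(320.7,259,.008); d=A-B; c=(A+B)/2
print(c,np.linalg.norm(d),np.degrees(np.arctan2(d[1],d[0])),"chute top",W(171+150,204,.026))
to(c[0],c[1],.006,174.8)
g=cv2.cvtColor(cv2.imread("pics/w8.png"),cv2.COLOR_BGR2GRAY)
for v in (125,150,170,245,265): print(v,[int(i) for i in np.where(np.abs(np.diff(g[v,90:210].astype(int)))>25)[0]+90])
E
```

```text
[ 0.380195   -0.22458501  0.008     ] 0.11934094675679326 174.86126835968224 chute top [ 0.37753847 -0.22385465  0.026     ]
shift@cur [-0.13 -0.08 10.43] turn [0.01 0.04 0.01] shift@goal [-0.14 -0.08 10.43]
125 [117, 183]
150 [118, 182]
170 [118, 181]
245 [121]
265 [121, 146, 147, 153, 178]
```

jog_arm:
  motion:
    - {"x": -0.1,"y": -0.1,"z": 2,"ax": 0,"ay": 0,"az": 0}
    - {"x": 0,"y": 0,"z": 3,"ax": 0,"ay": 0,"az": 0}
    - {"x": 0,"y": 0,"z": 2.6,"ax": 0,"ay": 0,"az": 0}
    - {"x": 0,"y": 0,"z": 1.5,"ax": 0,"ay": 0,"az": 0}
    - {"x": 0,"y": 0,"z": 0.6,"ax": 0,"ay": 0,"az": 0}

```text
time_s: 24.7
tool_pos: [0.3781, -0.2246, 0.0115]
tool_rot: [-179.9, -0.2, 174.8]
force: [-1.0, 0.3, 0.3]
grip_width: 0.0868
grasp_force: 0.0
```

jog_arm:
  motion:
    - {"x": 0,"y": 0,"z": 0.5,"ax": 0,"ay": 0,"az": 0}
    - {"x": 0,"y": 0,"z": 0,"ax": 0,"ay": 0,"az": 0}
    - {"x": 0,"y": 0,"z": 0,"ax": 0,"ay": 0,"az": 0}
    - {"x": 0,"y": 0,"z": 0,"ax": 0,"ay": 0,"az": 0}
    - {"x": 0,"y": 0,"z": 0,"ax": 0,"ay": 0,"az": 0}

```text
time_s: 25.2
tool_pos: [0.3802, -0.2244, 0.0086]
tool_rot: [180.0, 0.1, 174.9]
force: [0.4, -0.1, 0.1]
grip_width: 0.0872
grasp_force: 0.0
```

```bash
python3 - <<'E'
from h import *
print(env.get_obs()["qpos"]); to(.3802,-.2246,.006,174.8)
E
```

```text
[-34.43327805  12.38621536  66.6149877  126.19428743 -15.06069011
  49.75023727 126.39454094]
shift@cur [ 0.   -0.02  0.26] turn [0.05 0.09 0.06] shift@goal [-0.   -0.02  0.26]
```

jog_arm:
  motion:
    - {"x": 0,"y": 0,"z": 0.3,"ax": 0,"ay": 0,"az": 0}
    - {"x": 0,"y": 0,"z": 0,"ax": 0,"ay": 0,"az": 0}
    - {"x": 0,"y": 0,"z": 0,"ax": 0,"ay": 0,"az": 0}
    - {"x": 0,"y": 0,"z": 0,"ax": 0,"ay": 0,"az": 0}
    - {"x": 0,"y": 0,"z": 0,"ax": 0,"ay": 0,"az": 0}

```text
time_s: 25.7
tool_pos: [0.3796, -0.2246, 0.0051]
tool_rot: [-180.0, 0.0, 174.8]
force: [0.3, -0.1, -0.7]
grip_width: 0.0871
grasp_force: 0.0
```

jog_arm:
  motion:
    - {"x": 0,"y": 0,"z": 0,"ax": 0,"ay": 0,"az": 0}
    - {"x": 0,"y": 0,"z": 0,"ax": 0,"ay": 0,"az": 0}
    - {"x": 0,"y": 0,"z": 0,"ax": 0,"ay": 0,"az": 0}
    - {"x": 0,"y": 0,"z": 0,"ax": 0,"ay": 0,"az": 0}
    - {"x": 0,"y": 0,"z": 0,"ax": 0,"ay": 0,"az": 0}
  claw: -1
  squeeze: 30

```text
time_s: 26.2
tool_pos: [0.3796, -0.2246, 0.005]
tool_rot: [-180.0, 0.0, 174.8]
force: [-0.2, 0.3, 0.9]
grip_width: 0.0555
grasp_force: 30.0
```

jog_arm:
  motion:
    - {"x": 0,"y": 0,"z": 0,"ax": 0,"ay": 0,"az": 0}
    - {"x": 0,"y": 0,"z": 0,"ax": 0,"ay": 0,"az": 0}
    - {"x": 0,"y": 0,"z": 0,"ax": 0,"ay": 0,"az": 0}
    - {"x": 0,"y": 0,"z": 0,"ax": 0,"ay": 0,"az": 0}
    - {"x": 0,"y": 0,"z": 0,"ax": 0,"ay": 0,"az": 0}

```text
time_s: 26.7
tool_pos: [0.3796, -0.2246, 0.0051]
tool_rot: [180.0, 0.0, 174.8]
force: [0.1, -0.2, 0.1]
grip_width: 0.0556
grasp_force: 30.0
```

jog_arm:
  motion:
    - {"x": 0,"y": 0,"z": -2,"ax": 0,"ay": 0,"az": 0}
    - {"x": 0,"y": 0,"z": -4,"ax": 0,"ay": 0,"az": 0}
    - {"x": 0,"y": 0,"z": -4,"ax": 0,"ay": 0,"az": 0}
    - {"x": 0,"y": 0,"z": -4,"ax": 0,"ay": 0,"az": 0}
    - {"x": 0,"y": 0,"z": -4,"ax": 0,"ay": 0,"az": 0}

```text
time_s: 27.2
tool_pos: [0.3792, -0.2242, 0.1868]
tool_rot: [179.8, 0.1, 174.9]
force: [1.0, 0.0, -1.8]
grip_width: 0.056
grasp_force: 30.0
```

```bash
python3 - <<'E'
from h import *
to(.541,-.127,.185,100.3)
E
```

```text
shift@cur [-15.25  11.12   0.24] turn [ 2.200e-01 -1.000e-02  7.458e+01] shift@goal [ 6.67 17.66  0.18]
```

jog_arm:
  motion:
    - {"x": 0,"y": 0,"z": 0,"ax": 0,"ay": 0,"az": 8.3}
    - {"x": 0,"y": 0,"z": 0,"ax": 0,"ay": 0,"az": 8.3}
    - {"x": 0,"y": 0,"z": 0,"ax": 0,"ay": 0,"az": 8.3}
    - {"x": 0,"y": 0,"z": 0,"ax": 0,"ay": 0,"az": 8.3}
    - {"x": 0,"y": 0,"z": 0,"ax": 0,"ay": 0,"az": 8.3}

```text
time_s: 27.7
tool_pos: [0.379, -0.2245, 0.1846]
tool_rot: [-180.0, -0.1, 133.0]
force: [-0.6, -1.0, -1.7]
grip_width: 0.0557
grasp_force: 30.0
```

jog_arm:
  motion:
    - {"x": 0,"y": 0,"z": 0,"ax": 0,"ay": 0,"az": 8.3}
    - {"x": 0,"y": 0,"z": 0,"ax": 0,"ay": 0,"az": 8.3}
    - {"x": 0,"y": 0,"z": 0,"ax": 0,"ay": 0,"az": 8.3}
    - {"x": 0,"y": 0,"z": 0,"ax": 0,"ay": 0,"az": 8.2}
    - {"x": 0,"y": 0,"z": 0,"ax": 0,"ay": 0,"az": 0}

```text
time_s: 28.2
tool_pos: [0.379, -0.2246, 0.1845]
tool_rot: [-179.9, -0.0, 100.2]
force: [0.4, 0.0, -1.4]
grip_width: 0.0558
grasp_force: 30.0
```

jog_arm:
  motion:
    - {"x": 1.3,"y": 3.4,"z": 0,"ax": 0,"ay": 0,"az": 0}
    - {"x": 1.3,"y": 3.5,"z": 0,"ax": 0,"ay": 0,"az": 0}
    - {"x": 1.4,"y": 3.6,"z": 0,"ax": 0,"ay": 0,"az": 0}
    - {"x": 1.4,"y": 3.6,"z": 0,"ax": 0,"ay": 0,"az": 0}
    - {"x": 1.3,"y": 3.5,"z": 0,"ax": 0,"ay": 0,"az": 0}

```text
time_s: 28.7
tool_pos: [0.5419, -0.126, 0.1846]
tool_rot: [-180.0, -0.0, 100.5]
force: [-0.1, -0.5, -1.4]
grip_width: 0.0561
grasp_force: 30.0
```

jog_arm:
  motion:
    - {"x": 0,"y": 0,"z": 0,"ax": 0,"ay": 0,"az": 0}
    - {"x": 0,"y": 0,"z": 0,"ax": 0,"ay": 0,"az": 0}
    - {"x": 0,"y": 0,"z": 0,"ax": 0,"ay": 0,"az": 0}
    - {"x": 0,"y": 0,"z": 0,"ax": 0,"ay": 0,"az": 0}
    - {"x": 0,"y": 0,"z": 0,"ax": 0,"ay": 0,"az": 0}

```text
time_s: 29.2
tool_pos: [0.5402, -0.1281, 0.1854]
tool_rot: [180.0, -0.0, 100.2]
force: [0.3, -0.3, -2.0]
grip_width: 0.0558
grasp_force: 30.0
```

```bash
python3 - <<'E'
from h import *
to(.541,-.127,.157,100.3); print(env.get_obs()["force"])
E
```

```text
shift@cur [0.09 0.09 2.84] turn [ 0.04 -0.04 -0.11] shift@goal [0.09 0.09 2.84]
[ 0.31075302 -0.28258647 -1.96746488]
```

jog_arm:
  motion:
    - {"x": 0.1,"y": 0.1,"z": 1,"ax": 0,"ay": 0,"az": -0.1}
    - {"x": 0,"y": 0,"z": 1,"ax": 0,"ay": 0,"az": 0}
    - {"x": 0,"y": 0,"z": 0.4,"ax": 0,"ay": 0,"az": 0}
    - {"x": 0,"y": 0,"z": 0,"ax": 0,"ay": 0,"az": 0}
    - {"x": 0,"y": 0,"z": 0,"ax": 0,"ay": 0,"az": 0}

```text
time_s: 29.7
tool_pos: [0.5416, -0.1263, 0.1609]
tool_rot: [-180.0, 0.0, 100.3]
force: [1.3, 0.8, -1.4]
grip_width: 0.0556
grasp_force: 30.0
```

```bash
python3 - <<'E'
from h import *
im=env.read_camera("wrist"); p=env.camera_params("wrist")
to(.541,-.127,.157,100.3)
x,r=pose(); print(x,"hole exp",proj("wrist",x+r.apply([.06,0,-.003]),p),"tip exp",proj("wrist",[.5303,-.068,.148],p))
c=cv2.resize(im[80:260,240:400],None,fx=3,fy=3,interpolation=cv2.INTER_CUBIC)
cv2.imwrite("pics/w9.png",c[:,:,::-1])
E
```

```text
shift@cur [-0.06 -0.09  0.42] turn [0.01 0.01 0.04] shift@goal [-0.06 -0.09  0.42]
[ 0.54180133 -0.12628127  0.16116564] hole exp (np.float64(320.35285721342944), np.float64(149.87272481965059)) tip exp (np.float64(318.9800563871996), np.float64(147.36345238967206))
```

View pics/w9.png

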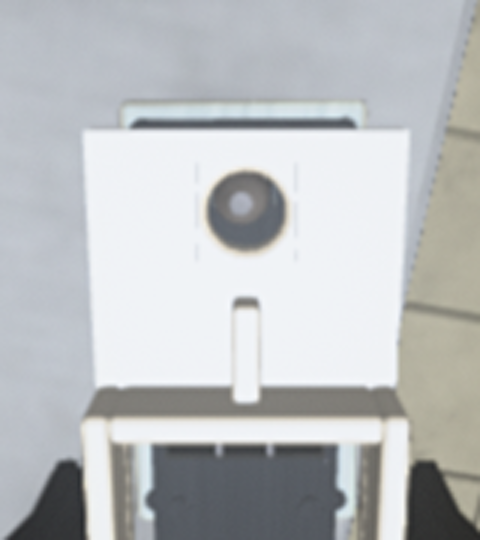

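The near rod tip shows through the hole: tip at (241,203), hole centre at (246,210). The offset is about 1 mm, which matches the computed (-0.06,-0.09) cm. I'll correct by that and lower.

jog_arm:
  motion:
    - {"x": -0.05,"y": -0.1,"z": 0.5,"ax": 0,"ay": 0,"az": 0}
    - {"x": 0,"y": 0,"z": 0.5,"ax": 0,"ay": 0,"az": 0}
    - {"x": 0,"y": 0,"z": 0.2,"ax": 0,"ay": 0,"az": 0}
    - {"x": 0,"y": 0,"z": 0,"ax": 0,"ay": 0,"az": 0}
    - {"x": 0,"y": 0,"z": 0,"ax": 0,"ay": 0,"az": 0}

```text
time_s: 30.25
tool_pos: [0.5408, -0.1269, 0.1491]
tool_rot: [180.0, -0.0, 100.3]
force: [-0.8, 0.2, -1.8]
grip_width: 0.0558
grasp_force: 30.0
```

jog_arm:
  motion:
    - {"x": 0,"y": 0,"z": 0.4,"ax": 0,"ay": 0,"az": 0}
    - {"x": 0,"y": 0,"z": 0.4,"ax": 0,"ay": 0,"az": 0}
    - {"x": 0,"y": 0,"z": 0.2,"ax": 0,"ay": 0,"az": 0}
    - {"x": 0,"y": 0,"z": 0,"ax": 0,"ay": 0,"az": 0}
    - {"x": 0,"y": 0,"z": 0,"ax": 0,"ay": 0,"az": 0}

```text
time_s: 30.75
tool_pos: [0.5407, -0.1269, 0.139]
tool_rot: [-180.0, -0.0, 100.3]
force: [0.3, -0.3, -1.1]
grip_width: 0.0554
grasp_force: 30.0
```

Force-free. On down; seated TCP is about .079.

jog_arm:
  motion:
    - {"x": 0,"y": 0,"z": 0.8,"ax": 0,"ay": 0,"az": 0}
    - {"x": 0,"y": 0,"z": 0.8,"ax": 0,"ay": 0,"az": 0}
    - {"x": 0,"y": 0,"z": 0.8,"ax": 0,"ay": 0,"az": 0}
    - {"x": 0,"y": 0,"z": 0.6,"ax": 0,"ay": 0,"az": 0}
    - {"x": 0,"y": 0,"z": 0,"ax": 0,"ay": 0,"az": 0}

```text
time_s: 31.25
tool_pos: [0.5401, -0.1268, 0.1078]
tool_rot: [-179.9, -0.0, 100.3]
force: [-0.6, 0.0, -1.9]
grip_width: 0.0556
grasp_force: 30.0
```

jog_arm:
  motion:
    - {"x": 0,"y": 0,"z": 0.8,"ax": 0,"ay": 0,"az": 0}
    - {"x": 0,"y": 0,"z": 0.8,"ax": 0,"ay": 0,"az": 0}
    - {"x": 0,"y": 0,"z": 0.7,"ax": 0,"ay": 0,"az": 0}
    - {"x": 0,"y": 0,"z": 0.2,"ax": 0,"ay": 0,"az": 0}
    - {"x": 0,"y": 0,"z": 0,"ax": 0,"ay": 0,"az": 0}

```text
time_s: 31.75
tool_pos: [0.5404, -0.1269, 0.0835]
tool_rot: [-179.9, -0.0, 100.3]
force: [-0.7, 0.5, -2.9]
grip_width: 0.0553
grasp_force: 30.0
```

jog_arm:
  motion:
    - {"x": 0,"y": 0,"z": 0.2,"ax": 0,"ay": 0,"az": 0}
    - {"x": 0,"y": 0,"z": 0.2,"ax": 0,"ay": 0,"az": 0}
    - {"x": 0,"y": 0,"z": 0.1,"ax": 0,"ay": 0,"az": 0}
    - {"x": 0,"y": 0,"z": 0,"ax": 0,"ay": 0,"az": 0}
    - {"x": 0,"y": 0,"z": 0,"ax": 0,"ay": 0,"az": 0}

```text
time_s: 32.25
tool_pos: [0.5409, -0.1269, 0.0791]
tool_rot: [180.0, 0.0, 100.3]
force: [-0.4, -0.1, -1.8]
grip_width: 0.056
grasp_force: 30.0
```

jog_arm:
  motion:
    - {"x": 0,"y": 0,"z": 0.1,"ax": 0,"ay": 0,"az": 0}
    - {"x": 0,"y": 0,"z": 0.05,"ax": 0,"ay": 0,"az": 0}
    - {"x": 0,"y": 0,"z": 0,"ax": 0,"ay": 0,"az": 0}
    - {"x": 0,"y": 0,"z": 0,"ax": 0,"ay": 0,"az": 0}
    - {"x": 0,"y": 0,"z": 0,"ax": 0,"ay": 0,"az": 0}

```text
time_s: 32.75
tool_pos: [0.5408, -0.1269, 0.0791]
tool_rot: [180.0, -0.1, 100.3]
force: [-4.4, 1.3, 8.9]
grip_width: 0.0557
grasp_force: 30.0
```

jog_arm:
  motion:
    - {"x": 0,"y": 0,"z": 0,"ax": 0,"ay": 0,"az": 0}
    - {"x": 0,"y": 0,"z": 0,"ax": 0,"ay": 0,"az": 0}
    - {"x": 0,"y": 0,"z": 0,"ax": 0,"ay": 0,"az": 0}
    - {"x": 0,"y": 0,"z": 0,"ax": 0,"ay": 0,"az": 0}
    - {"x": 0,"y": 0,"z": 0,"ax": 0,"ay": 0,"az": 0}
  claw: 1

```text
time_s: 33.25
tool_pos: [0.5408, -0.1269, 0.0774]
tool_rot: [-180.0, 0.0, 100.3]
force: [-0.4, 0.7, -0.8]
grip_width: 0.0844
grasp_force: 0.0
```

jog_arm:
  motion:
    - {"x": 0,"y": 0,"z": -1,"ax": 0,"ay": 0,"az": 0}
    - {"x": 0,"y": 0,"z": -3,"ax": 0,"ay": 0,"az": 0}
    - {"x": 0,"y": 0,"z": -4,"ax": 0,"ay": 0,"az": 0}
    - {"x": 0,"y": 0,"z": -4,"ax": 0,"ay": 0,"az": 0}
    - {"x": 0,"y": 0,"z": -2,"ax": 0,"ay": 0,"az": 0}

```text
time_s: 33.75
tool_pos: [0.5423, -0.1277, 0.2221]
tool_rot: [179.7, 0.1, 100.3]
force: [0.5, -0.0, -0.7]
grip_width: 0.087
grasp_force: 0.0
```

```bash
python3 - <<'E'
from h import *
to(.515,-.309,.16,167.6)
E
```

```text
shift@cur [-17.34  -5.96   6.19] turn [  0.25   0.24 -67.3 ] shift@goal [ -1.23 -18.29   6.21]
```

jog_arm:
  motion:
    - {"x": -3.4,"y": -1.2,"z": 0,"ax": 0,"ay": 0,"az": 0}
    - {"x": -3.5,"y": -1.2,"z": 0,"ax": 0,"ay": 0,"az": 0}
    - {"x": -3.5,"y": -1.2,"z": 0,"ax": 0,"ay": 0,"az": 0}
    - {"x": -3.5,"y": -1.2,"z": 0,"ax": 0,"ay": 0,"az": 0}
    - {"x": -3.4,"y": -1.2,"z": 0,"ax": 0,"ay": 0,"az": 0}

```text
time_s: 34.25
tool_pos: [0.5125, -0.3094, 0.2185]
tool_rot: [179.9, 0.0, 100.3]
force: [-0.4, -0.2, -0.2]
grip_width: 0.0866
grasp_force: 0.0
```

jog_arm:
  motion:
    - {"x": 0,"y": 0,"z": 0,"ax": 0,"ay": 0,"az": -7.5}
    - {"x": 0,"y": 0,"z": 0,"ax": 0,"ay": 0,"az": -7.5}
    - {"x": 0,"y": 0,"z": 0,"ax": 0,"ay": 0,"az": -7.5}
    - {"x": 0,"y": 0,"z": 0,"ax": 0,"ay": 0,"az": -7.5}
    - {"x": 0,"y": 0,"z": 0,"ax": 0,"ay": 0,"az": -7.5}

```text
time_s: 34.75
tool_pos: [0.5128, -0.308, 0.2183]
tool_rot: [180.0, 0.0, 138.1]
force: [-0.2, -0.5, 0.0]
grip_width: 0.0866
grasp_force: 0.0
```

jog_arm:
  motion:
    - {"x": 0,"y": 0,"z": 1,"ax": 0,"ay": 0,"az": -7.5}
    - {"x": 0,"y": 0,"z": 2,"ax": 0,"ay": 0,"az": -7.5}
    - {"x": 0,"y": 0,"z": 2,"ax": 0,"ay": 0,"az": -7.5}
    - {"x": 0,"y": 0,"z": 1,"ax": 0,"ay": 0,"az": -7.5}
    - {"x": 0,"y": 0,"z": 0,"ax": 0,"ay": 0,"az": 0}

```text
time_s: 35.25
tool_pos: [0.5119, -0.3074, 0.1566]
tool_rot: [180.0, -0.1, 167.9]
force: [-0.0, 0.4, -0.4]
grip_width: 0.0872
grasp_force: 0.0
```

jog_arm:
  motion:
    - {"x": 0,"y": 0,"z": 0,"ax": 0,"ay": 0,"az": 0}
    - {"x": 0,"y": 0,"z": 0,"ax": 0,"ay": 0,"az": 0}
    - {"x": 0,"y": 0,"z": 0,"ax": 0,"ay": 0,"az": 0}
    - {"x": 0,"y": 0,"z": 0,"ax": 0,"ay": 0,"az": 0}
    - {"x": 0,"y": 0,"z": 0,"ax": 0,"ay": 0,"az": 0}

```text
time_s: 35.75
tool_pos: [0.513, -0.3079, 0.1579]
tool_rot: [-180.0, 0.0, 167.8]
force: [0.5, -0.2, -0.7]
grip_width: 0.087
grasp_force: 0.0
```

```bash
python3 - <<'E'
from h import *
import pickle
p=env.camera_params("wrist"); im=env.read_camera("wrist"); pickle.dump((p,pose()[0]),open("w10.pkl","wb"))
print(pose()[0],env.get_obs()["tool_rot"],env.get_obs()["qpos"])
s=env.read_camera("side"); u,v=map(int,proj("side",[.542,-.127,.08])); s=cv2.resize(s[v-60:v+60,u-50:u+45],(310,391),interpolation=cv2.INTER_CUBIC)
c=cv2.resize(im[60:290,230:410],None,fx=2.4,fy=2.4,interpolation=cv2.INTER_CUBIC)
o=np.zeros((c.shape[0],c.shape[1]+310,3),np.uint8); o[:,:c.shape[1]]=c; o[:391,c.shape[1]:]=s
cv2.imwrite("pics/w10.png",o[:,:,::-1])
E
```

```text
[ 0.51291163 -0.3078207   0.15775153] [1.79997378e+02 1.84779194e-02 1.67829658e+02] [ -3.89725807  16.59513019  38.60799914  96.96089162 -10.92494453
  70.24869343 115.08681605]
```

View pics/w10.png

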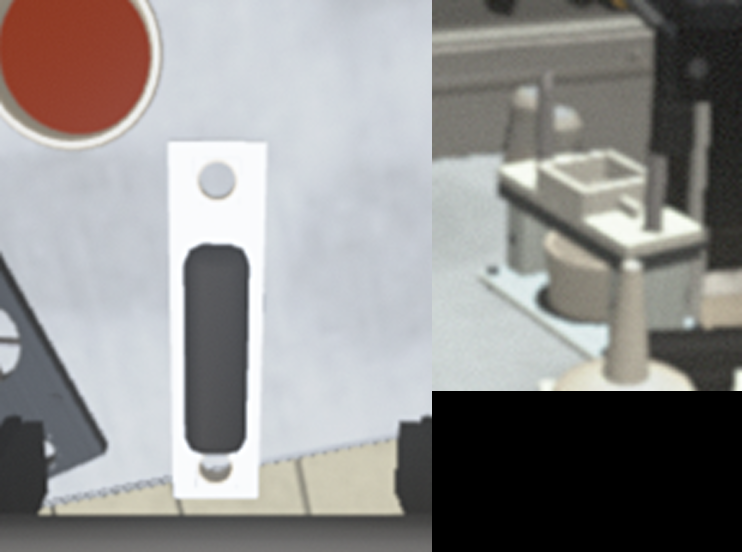

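The collar is seated flat. The pusher holes are at crop (217,180) and (216,466), and the bar is centred at column 216, rows 244–452.

```bash
python3 - <<'E'
from h import *
import pickle
p,_=pickle.load(open("w10.pkl","rb")); W=lambda u,v,z: ray("wrist",230+u/2.4,60+v/2.4,z,p)
A,B=W(217,180,.044),W(215.8,466,.044); d=A-B; c=(A+B)/2
print(c,np.linalg.norm(d),np.degrees(np.arctan2(d[1],d[0])))
A,B=W(217,244,.078),W(215.5,452,.078); d=A-B;print((A+B)/2,np.linalg.norm(d),np.degrees(np.arctan2(d[1],d[0])))
A,B=(W(168,142,.044)+W(267,142,.044))/2,(W(174,497,.044)+W(258,497,.044))/2; d=A-B;print((A+B)/2,np.linalg.norm(d),np.degrees(np.arctan2(d[1],d[0])))
to(c[0],c[1],.051,167.9)
E
```

```text
[ 0.51451915 -0.30928319  0.044     ] 0.11895477646478624 167.45643915382442
[ 0.51230494 -0.30869391  0.078     ] 0.07733595335374994 167.29082135971584
[ 0.51501459 -0.3092555   0.044     ] 0.1475074285199018 167.46260387101438
shift@cur [-0.19 -0.11 10.67] turn [ 0.    0.02 -0.07] shift@goal [-0.19 -0.11 10.67]
```

jog_arm:
  motion:
    - {"x": -0.2,"y": -0.1,"z": 2,"ax": 0,"ay": 0,"az": 0.35}
    - {"x": 0,"y": 0,"z": 3,"ax": 0,"ay": 0,"az": 0}
    - {"x": 0,"y": 0,"z": 3,"ax": 0,"ay": 0,"az": 0}
    - {"x": 0,"y": 0,"z": 1.5,"ax": 0,"ay": 0,"az": 0}
    - {"x": 0,"y": 0,"z": 0.6,"ax": 0,"ay": 0,"az": 0}

```text
time_s: 36.35
tool_pos: [0.5136, -0.3087, 0.0549]
tool_rot: [180.0, -0.2, 167.5]
force: [0.0, 1.8, 0.2]
grip_width: 0.0868
grasp_force: 0.0
```

jog_arm:
  motion:
    - {"x": 0,"y": 0,"z": 0.4,"ax": 0,"ay": 0,"az": 0}
    - {"x": 0,"y": 0,"z": 0,"ax": 0,"ay": 0,"az": 0}
    - {"x": 0,"y": 0,"z": 0,"ax": 0,"ay": 0,"az": 0}
    - {"x": 0,"y": 0,"z": 0,"ax": 0,"ay": 0,"az": 0}
    - {"x": 0,"y": 0,"z": 0,"ax": 0,"ay": 0,"az": 0}

```text
time_s: 36.85
tool_pos: [0.515, -0.3095, 0.0533]
tool_rot: [180.0, 0.1, 167.5]
force: [-0.4, -0.1, 0.0]
grip_width: 0.0869
grasp_force: 0.0
```

```bash
python3 - <<'E'
from h import *
to(.5145,-.3093,.051,167.45)
E
```

```text
shift@cur [0.05 0.   0.23] turn [0.   0.08 0.04] shift@goal [0.05 0.   0.23]
```

jog_arm:
  motion:
    - {"x": 0,"y": 0,"z": 0.25,"ax": 0,"ay": 0,"az": 0}
    - {"x": 0,"y": 0,"z": 0,"ax": 0,"ay": 0,"az": 0}
    - {"x": 0,"y": 0,"z": 0,"ax": 0,"ay": 0,"az": 0}
    - {"x": 0,"y": 0,"z": 0,"ax": 0,"ay": 0,"az": 0}
    - {"x": 0,"y": 0,"z": 0,"ax": 0,"ay": 0,"az": 0}

```text
time_s: 37.35
tool_pos: [0.5146, -0.3093, 0.05]
tool_rot: [180.0, 0.0, 167.5]
force: [-0.1, -0.9, -0.1]
grip_width: 0.0871
grasp_force: 0.0
```

jog_arm:
  motion:
    - {"x": 0,"y": 0,"z": 0,"ax": 0,"ay": 0,"az": 0}
    - {"x": 0,"y": 0,"z": 0,"ax": 0,"ay": 0,"az": 0}
    - {"x": 0,"y": 0,"z": 0,"ax": 0,"ay": 0,"az": 0}
    - {"x": 0,"y": 0,"z": 0,"ax": 0,"ay": 0,"az": 0}
    - {"x": 0,"y": 0,"z": 0,"ax": 0,"ay": 0,"az": 0}
  claw: -1
  squeeze: 35

```text
time_s: 37.85
tool_pos: [0.5145, -0.3093, 0.0501]
tool_rot: [180.0, 0.0, 167.5]
force: [-1.5, -0.1, 0.5]
grip_width: 0.0551
grasp_force: 0.0
```

jog_arm:
  motion:
    - {"x": 0,"y": 0,"z": 0,"ax": 0,"ay": 0,"az": 0}
    - {"x": 0,"y": 0,"z": 0,"ax": 0,"ay": 0,"az": 0}
    - {"x": 0,"y": 0,"z": 0,"ax": 0,"ay": 0,"az": 0}
    - {"x": 0,"y": 0,"z": 0,"ax": 0,"ay": 0,"az": 0}
    - {"x": 0,"y": 0,"z": 0,"ax": 0,"ay": 0,"az": 0}

```text
time_s: 38.35
tool_pos: [0.5145, -0.3093, 0.05]
tool_rot: [-180.0, 0.0, 167.5]
force: [-1.1, -0.1, -0.1]
grip_width: 0.0236
grasp_force: 34.9
```

jog_arm:
  motion:
    - {"x": 0,"y": 0,"z": 0,"ax": 0,"ay": 0,"az": 0}
    - {"x": 0,"y": 0,"z": 0,"ax": 0,"ay": 0,"az": 0}
    - {"x": 0,"y": 0,"z": 0,"ax": 0,"ay": 0,"az": 0}
    - {"x": 0,"y": 0,"z": 0,"ax": 0,"ay": 0,"az": 0}
    - {"x": 0,"y": 0,"z": 0,"ax": 0,"ay": 0,"az": 0}

```text
time_s: 38.85
tool_pos: [0.5145, -0.3093, 0.0501]
tool_rot: [-180.0, 0.0, 167.5]
force: [0.7, -0.2, -0.6]
grip_width: 0.0232
grasp_force: 35.0
```

jog_arm:
  motion:
    - {"x": 0,"y": 0,"z": -2,"ax": 0,"ay": 0,"az": 0}
    - {"x": 0,"y": 0,"z": -3.5,"ax": 0,"ay": 0,"az": 0}
    - {"x": 0,"y": 0,"z": -4,"ax": 0,"ay": 0,"az": 0}
    - {"x": 0,"y": 0,"z": -4,"ax": 0,"ay": 0,"az": 0}
    - {"x": 0,"y": 0,"z": -3.5,"ax": 0,"ay": 0,"az": 0}

```text
time_s: 39.35
tool_pos: [0.5143, -0.309, 0.2216]
tool_rot: [180.0, 0.0, 167.5]
force: [1.3, -0.6, -2.4]
grip_width: 0.0238
grasp_force: 35.0
```

jog_arm:
  motion:
    - {"x": 0,"y": 0,"z": 0,"ax": 0,"ay": 0,"az": 7.5}
    - {"x": 0,"y": 0,"z": 0,"ax": 0,"ay": 0,"az": 7.5}
    - {"x": 0,"y": 0,"z": 0,"ax": 0,"ay": 0,"az": 7.5}
    - {"x": 0,"y": 0,"z": 0,"ax": 0,"ay": 0,"az": 7.5}
    - {"x": 0,"y": 0,"z": 0,"ax": 0,"ay": 0,"az": 7.5}

```text
time_s: 39.85
tool_pos: [0.5141, -0.3087, 0.2193]
tool_rot: [-180.0, -0.1, 129.7]
force: [0.7, -0.1, -2.2]
grip_width: 0.0236
grasp_force: 34.9
```

jog_arm:
  motion:
    - {"x": 0,"y": 0,"z": 0,"ax": 0,"ay": 0,"az": 7.5}
    - {"x": 0,"y": 0,"z": 0,"ax": 0,"ay": 0,"az": 7.5}
    - {"x": 0,"y": 0,"z": 0,"ax": 0,"ay": 0,"az": 7.5}
    - {"x": 0,"y": 0,"z": 0,"ax": 0,"ay": 0,"az": 7.1}
    - {"x": 0,"y": 0,"z": 0,"ax": 0,"ay": 0,"az": 0}

```text
time_s: 40.35
tool_pos: [0.5142, -0.3087, 0.2194]
tool_rot: [-179.9, -0.1, 100.4]
force: [-0.2, 0.2, -3.5]
grip_width: 0.0234
grasp_force: 35.0
```

```bash
python3 - <<'E'
from h import *
to(.5409,-.1275,.22,100.3)
E
```

```text
shift@cur [17.34  5.89 -0.05] turn [-0.06 -0.05  0.08] shift@goal [17.35  5.87 -0.06]
```

jog_arm:
  motion:
    - {"x": 3.4,"y": 1.1,"z": 0,"ax": 0,"ay": 0,"az": 0}
    - {"x": 3.5,"y": 1.2,"z": 0,"ax": 0,"ay": 0,"az": 0}
    - {"x": 3.5,"y": 1.2,"z": 0,"ax": 0,"ay": 0,"az": 0}
    - {"x": 3.5,"y": 1.2,"z": 0,"ax": 0,"ay": 0,"az": 0}
    - {"x": 3.4,"y": 1.2,"z": 0,"ax": 0,"ay": 0,"az": 0}

```text
time_s: 40.85
tool_pos: [0.5411, -0.1266, 0.2198]
tool_rot: [-180.0, -0.0, 100.6]
force: [0.6, 0.1, -3.2]
grip_width: 0.0236
grasp_force: 35.0
```

jog_arm:
  motion:
    - {"x": 0,"y": 0,"z": 1,"ax": 0,"ay": 0,"az": 0}
    - {"x": 0,"y": 0,"z": 1.5,"ax": 0,"ay": 0,"az": 0}
    - {"x": 0,"y": 0,"z": 1.5,"ax": 0,"ay": 0,"az": 0}
    - {"x": 0,"y": 0,"z": 0,"ax": 0,"ay": 0,"az": 0}
    - {"x": 0,"y": 0,"z": 0,"ax": 0,"ay": 0,"az": 0}

```text
time_s: 41.35
tool_pos: [0.5406, -0.1298, 0.1794]
tool_rot: [-179.9, 0.0, 100.3]
force: [-0.1, -0.6, -1.7]
grip_width: 0.0237
grasp_force: 35.0
```

```bash
python3 - <<'E'
from h import *
im=env.read_camera("wrist"); p=env.camera_params("wrist"); x,r=pose(); print(x)
to(.5409,-.1275,.17,100.3)
print("hole exp",proj("wrist",x+r.apply([.06,0,.006]),p),"tip exp",proj("wrist",[.531,-.068,.148],p))
print(np.array(im[120:180:3,296:346:2,:].mean(2),int))
E
```

```text
[ 0.54121711 -0.12965665  0.18010177]
shift@cur [0.22 0.01 1.01] turn [-0.    0.02 -0.01] shift@goal [0.22 0.01 1.01]
hole exp (np.float64(320.44676066347586), np.float64(147.9189538936129)) tip exp (np.float64(322.10070955873965), np.float64(139.00324417917216))
[[227 227 227 227 227 227 227 227 227 228 227 227 227 227 227 227 227 227
  227 227 227 235 237 237 237]
 [247 247 248 247 247 247 247 247 247 247 247 247 247 247 247 247 247 248
  247 247 247 247 247 247 247]
 [247 247 247 247 247 247 247 247 247 247 247 247 247 247 247 247 247 247
  247 247 247 247 247 247 247]
 [247 247 247 247 247 247 247 247 247 247 247 247 247 247 247 247 247 247
  247 247 247 247 247 247 247]
 [247 247 247 247 247 247 247 247 247 247 248 247 247 245 246 247 247 247
  247 247 247 247 247 247 247]
 [247 247 247 247 247 247 247 247 245 236 186 137 132 150 153 179 228 244
  247 247 247 247 247 247 247]
 [247 247 247 247 247 247 247 241 239 205 110 120 173 186 191 156 132 155
  234 246 247 247 247 247 247]
 [247 247 247 247 247 248 241 245 238 244 124 122 158 180 178 146 128 212
  245 232 247 247 247 247 2
[... 564 characters left out ...]
46 234 213 170 156 154 166 194 227 245
  248 248 247 247 247 247 247]
 [247 247 247 247 247 247 248 247 247 247 248 246 245 244 245 247 248 248
  247 247 247 247 248 247 247]
 [247 247 247 247 247 247 247 248 247 247 247 247 247 247 247 247 247 247
  247 247 247 247 247 247 247]
 [247 247 247 247 247 247 247 247 248 247 247 247 247 248 247 247 247 248
  247 247 247 247 247 247 247]
 [247 247 247 247 247 247 247 247 247 247 247 247 247 248 248 247 247 247
  247 247 247 247 247 247 247]
 [247 247 247 247 247 247 247 247 247 247 247 247 247 247 247 247 247 247
  247 247 247 247 247 247 247]
 [247 247 247 247 247 247 247 247 248 247 247 247 247 247 247 247 247 247
  247 247 247 247 247 247 247]]
```

Numerically, the hole is centred near (322,147.5) and the rod tip near (322.5,139.5). That calls for +0.2 cm in x, and y is fine.

jog_arm:
  motion:
    - {"x": 0.2,"y": 0,"z": 0.3,"ax": 0,"ay": 0,"az": 0}
    - {"x": 0,"y": 0,"z": 0.4,"ax": 0,"ay": 0,"az": 0}
    - {"x": 0,"y": 0,"z": 0.3,"ax": 0,"ay": 0,"az": 0}
    - {"x": 0,"y": 0,"z": 0,"ax": 0,"ay": 0,"az": 0}
    - {"x": 0,"y": 0,"z": 0,"ax": 0,"ay": 0,"az": 0}

```text
time_s: 41.9
tool_pos: [0.541, -0.1264, 0.17]
tool_rot: [-180.0, -0.0, 100.4]
force: [-0.1, -0.8, -2.2]
grip_width: 0.0237
grasp_force: 35.0
```

```bash
python3 - <<'E'
from h import *
im=env.read_camera("wrist"); p=env.camera_params("wrist"); x,r=pose(); print(x,env.get_obs()["force"])
to(.5409,-.1275,.17,100.3)
print("hole exp",proj("wrist",x+r.apply([.06,0,.006]),p),"tip exp",proj("wrist",[.531,-.068,.148],p))
print(np.array(im[132:165:2,304:340:2,:].mean(2),int))
E
```

```text
[ 0.54108589 -0.12653376  0.17013032] [ 0.17916997 -0.36223972 -1.92039741]
shift@cur [-0.09 -0.04  0.01] turn [0.01 0.01 0.09] shift@goal [-0.09 -0.04  0.01]
hole exp (np.float64(320.40593753464503), np.float64(147.96196312794856)) tip exp (np.float64(321.5411046713203), np.float64(145.75227503218636))
[[247 247 247 247 247 247 248 247 247 245 246 247 248 247 247 247 247 247]
 [247 247 247 247 247 245 238 197 183 179 193 232 243 247 247 247 247 247]
 [247 247 248 247 243 203 123 107 108 107 107 113 185 236 246 247 247 247]
 [247 247 248 242 236 117 108 116 119 119 120 114 111 197 235 246 247 247]
 [247 248 244 241 237 116 113 121 121 124 128 126 113 224 232 238 248 247]
 [247 248 240 245 197 108 114 127 154 156 134 133 120 207 243 225 247 248]
 [247 247 236 245 196 111 115 156 187 191 167 136 124 216 247 210 245 247]
 [247 247 223 238 237 122 119 166 184 186 179 140 127 242 247 197 243 247]
 [247 247 221 237 249 171 118 140 175 179 152 131 178 249 245 194 243 248]
 [248 247 231 206 250 247 166 127 135 137 131 177 248 251 210 204 245 248]
 [247 248 240 172 239 250 247 237 215 202 239 248 250 240 148 222 247 247]
 [247 248 244 221 160 235 251 251 249 249 250 251 236 151 190 240 248 247]
 [247 247 248 242 200 141 195 221 157 149 193 210 144 168 232 248 248 247]
 [247 247 247 248 240 214 161 137 132 130 136 145 198 236 246 248 248 247]
 [247 247 248 247 248 243 234 219 213 211 216 228 241 248 248 247 247 247]
 [248 247 247 248 247 248 248 246 245 244 245 247 248 248 247 248 247 247]
 [248 248 247 248 248 247 248 248 248 248 248 248 247 247 247 248 247 247]]
```

jog_arm:
  motion:
    - {"x": -0.1,"y": -0.02,"z": 0.2,"ax": 0,"ay": 0,"az": 0}
    - {"x": 0,"y": 0,"z": 0.3,"ax": 0,"ay": 0,"az": 0}
    - {"x": 0,"y": 0,"z": 0.3,"ax": 0,"ay": 0,"az": 0}
    - {"x": 0,"y": 0,"z": 0,"ax": 0,"ay": 0,"az": 0}
    - {"x": 0,"y": 0,"z": 0,"ax": 0,"ay": 0,"az": 0}

```text
time_s: 42.45
tool_pos: [0.5409, -0.1275, 0.1619]
tool_rot: [-180.0, -0.0, 100.4]
force: [-0.2, 0.1, -2.8]
grip_width: 0.0237
grasp_force: 35.0
```

jog_arm:
  motion:
    - {"x": 0,"y": 0,"z": 0.2,"ax": 0,"ay": 0,"az": 0}
    - {"x": 0,"y": 0,"z": 0.3,"ax": 0,"ay": 0,"az": 0}
    - {"x": 0,"y": 0,"z": 0.3,"ax": 0,"ay": 0,"az": 0}
    - {"x": 0,"y": 0,"z": 0,"ax": 0,"ay": 0,"az": 0}
    - {"x": 0,"y": 0,"z": 0,"ax": 0,"ay": 0,"az": 0}

```text
time_s: 42.95
tool_pos: [0.5409, -0.1275, 0.1539]
tool_rot: [-180.0, -0.0, 100.4]
force: [-0.4, -0.9, -2.3]
grip_width: 0.0234
grasp_force: 35.0
```

Free. Continue down to about .119.

jog_arm:
  motion:
    - {"x": 0,"y": 0,"z": 0.5,"ax": 0,"ay": 0,"az": 0}
    - {"x": 0,"y": 0,"z": 0.5,"ax": 0,"ay": 0,"az": 0}
    - {"x": 0,"y": 0,"z": 0.5,"ax": 0,"ay": 0,"az": 0}
    - {"x": 0,"y": 0,"z": 0.3,"ax": 0,"ay": 0,"az": 0}
    - {"x": 0,"y": 0,"z": 0,"ax": 0,"ay": 0,"az": 0}

```text
time_s: 43.45
tool_pos: [0.5406, -0.1274, 0.1354]
tool_rot: [-179.9, -0.0, 100.4]
force: [0.0, -0.2, -2.3]
grip_width: 0.0235
grasp_force: 35.0
```

jog_arm:
  motion:
    - {"x": 0,"y": 0,"z": 0.5,"ax": 0,"ay": 0,"az": 0}
    - {"x": 0,"y": 0,"z": 0.4,"ax": 0,"ay": 0,"az": 0}
    - {"x": 0,"y": 0,"z": 0.3,"ax": 0,"ay": 0,"az": 0}
    - {"x": 0,"y": 0,"z": 0.2,"ax": 0,"ay": 0,"az": 0}
    - {"x": 0,"y": 0,"z": 0,"ax": 0,"ay": 0,"az": 0}

```text
time_s: 43.95
tool_pos: [0.5408, -0.1275, 0.1217]
tool_rot: [-180.0, -0.0, 100.4]
force: [-0.2, -0.7, -3.0]
grip_width: 0.0241
grasp_force: 35.0
```

jog_arm:
  motion:
    - {"x": 0,"y": 0,"z": 0.2,"ax": 0,"ay": 0,"az": 0}
    - {"x": 0,"y": 0,"z": 0.15,"ax": 0,"ay": 0,"az": 0}
    - {"x": 0,"y": 0,"z": 0,"ax": 0,"ay": 0,"az": 0}
    - {"x": 0,"y": 0,"z": 0,"ax": 0,"ay": 0,"az": 0}
    - {"x": 0,"y": 0,"z": 0,"ax": 0,"ay": 0,"az": 0}

```text
time_s: 44.45
tool_pos: [0.5411, -0.1275, 0.1187]
tool_rot: [180.0, 0.0, 100.4]
force: [0.6, -0.9, -2.2]
grip_width: 0.0237
grasp_force: 35.0
```

jog_arm:
  motion:
    - {"x": 0,"y": 0,"z": 0.1,"ax": 0,"ay": 0,"az": 0}
    - {"x": 0,"y": 0,"z": 0,"ax": 0,"ay": 0,"az": 0}
    - {"x": 0,"y": 0,"z": 0,"ax": 0,"ay": 0,"az": 0}
    - {"x": 0,"y": 0,"z": 0,"ax": 0,"ay": 0,"az": 0}
    - {"x": 0,"y": 0,"z": 0,"ax": 0,"ay": 0,"az": 0}

```text
time_s: 44.95
tool_pos: [0.5412, -0.1275, 0.118]
tool_rot: [180.0, -0.0, 100.4]
force: [-1.4, 0.1, 3.0]
grip_width: 0.0237
grasp_force: 34.9
```

Contact at .118, the seated height. I'll release it and retreat.

jog_arm:
  motion:
    - {"x": 0,"y": 0,"z": 0,"ax": 0,"ay": 0,"az": 0}
    - {"x": 0,"y": 0,"z": 0,"ax": 0,"ay": 0,"az": 0}
    - {"x": 0,"y": 0,"z": 0,"ax": 0,"ay": 0,"az": 0}
    - {"x": 0,"y": 0,"z": 0,"ax": 0,"ay": 0,"az": 0}
    - {"x": 0,"y": 0,"z": 0,"ax": 0,"ay": 0,"az": 0}
  claw: 1

```text
time_s: 45.45
tool_pos: [0.541, -0.1275, 0.1175]
tool_rot: [180.0, 0.0, 100.4]
force: [0.3, -0.2, -0.8]
grip_width: 0.0555
grasp_force: 0.0
```

jog_arm:
  motion:
    - {"x": 0,"y": 0,"z": 0,"ax": 0,"ay": 0,"az": 0}
    - {"x": 0,"y": 0,"z": 0,"ax": 0,"ay": 0,"az": 0}
    - {"x": 0,"y": 0,"z": 0,"ax": 0,"ay": 0,"az": 0}
    - {"x": 0,"y": 0,"z": 0,"ax": 0,"ay": 0,"az": 0}
    - {"x": 0,"y": 0,"z": 0,"ax": 0,"ay": 0,"az": 0}

```text
time_s: 45.95
tool_pos: [0.541, -0.1275, 0.1176]
tool_rot: [180.0, -0.0, 100.4]
force: [0.9, -0.3, 0.2]
grip_width: 0.0861
grasp_force: 0.0
```

jog_arm:
  motion:
    - {"x": 0,"y": 0,"z": -1,"ax": 0,"ay": 0,"az": 0}
    - {"x": 0,"y": 0,"z": -2,"ax": 0,"ay": 0,"az": 0}
    - {"x": 0,"y": 0,"z": -3,"ax": 0,"ay": 0,"az": 0}
    - {"x": 0,"y": 0,"z": -3,"ax": 0,"ay": 0,"az": 0}
    - {"x": 0,"y": 0,"z": -2,"ax": 0,"ay": 0,"az": 0}

```text
time_s: 46.45
tool_pos: [0.5418, -0.128, 0.2306]
tool_rot: [179.8, 0.0, 100.4]
force: [-0.4, -0.3, -0.7]
grip_width: 0.0871
grasp_force: 0.0
```

jog_arm:
  motion:
    - {"x": 0,"y": -2,"z": 0,"ax": 0,"ay": 0,"az": 0}
    - {"x": 0,"y": -3,"z": 0,"ax": 0,"ay": 0,"az": 0}
    - {"x": 0,"y": 0,"z": 0,"ax": 0,"ay": 0,"az": 0}
    - {"x": 0,"y": 0,"z": 0,"ax": 0,"ay": 0,"az": 0}
    - {"x": 0,"y": 0,"z": 0,"ax": 0,"ay": 0,"az": 0}

```text
time_s: 46.95
tool_pos: [0.4926, -0.1361, 0.228]
tool_rot: [179.9, 0.0, 100.4]
force: [-0.1, 0.0, -0.5]
grip_width: 0.0869
grasp_force: 0.0
```

```bash
python3 - <<'E'
from h import *
# numeric check in the side view: dark grip bar (z .126-.146 when seated), rod tip above crossbar
im=env.read_camera("side"); g=im.mean(2).astype(int); p=env.camera_params("side")
u,v=np.array([-.179,.984,0]),np.array([.984,.179,0]); c=np.array([.541,-.1275,0])
for s in (-.025,0,.025):
    print("bar exp top/bot",[tuple(np.round(proj("side",c+u*s+[0,0,z],p),1)) for z in (.146,.126,.112,.1)])
a,b=map(int,proj("side",c+[0,0,.136],p)); print(a,b); print(g[b-16:b+24:2,a-24:a+26:3])
E
```

```text
bar exp top/bot [(np.float64(362.5), np.float64(142.1)), (np.float64(362.0), np.float64(152.0)), (np.float64(361.6), np.float64(158.7)), (np.float64(361.3), np.float64(164.4))]
bar exp top/bot [(np.float64(355.2), np.float64(138.7)), (np.float64(354.8), np.float64(148.3)), (np.float64(354.5), np.float64(155.0)), (np.float64(354.3), np.float64(160.6))]
bar exp top/bot [(np.float64(348.3), np.float64(135.5)), (np.float64(348.0), np.float64(144.9)), (np.float64(347.7), np.float64(151.4)), (np.float64(347.5), np.float64(156.9))]
355 143
[[114 114 111 111 113 114 111 113 111 113 113 104 113 111  91  89  85]
 [113 114 117 116 114 117 114 115 114 114 114 110 110 107  94  77  83]
 [119 114 114 124 115 112 107 106 106 104  97  95  97  95  83  63  74]
 [109 105 103 124  95  95  94  93  95  96  95 105 105 105  46  47  46]
 [127 139 106 124  81  58  61  95 115 114 109 109 115 103  46  41  41]
 [172 184 106 103  45  46  44  51  96 114 114 110 113 107  46  44  47]
 [161 173 106  94  44  45  47  47  51  68 102 112 113  99  46  46  43]
 [140 156 103  94  40  45  47  46  45  50  59  95 115 102  43  4
[... 159 characters left out ...]
163 166 238  73  41  42  44  44  45  43  44  48 124  48  45]
 [142 221 240 241 242  64  45  50  44  46  42  43  41  63 137  68  50]
 [124 132 209 242 241  79  44  44  46  37  44  43  55  93 128  74  49]
 [115 125 128 188 238 196  80  41  45  51  44  65 106  93 117  73  45]
 [117 124 121 120 162 237 207 105  41  41  39 112 134  86 110  74  44]
 [126 151 122 141 121 152 231 231 137  59  78 177 234 117 115  63  39]
 [224 236 200 206 141 121 143 217 239 196 227 240 244 147 114  68  43]
 [243 238 154 214 181 147 125 127 193 243 244 241 243 136 114 163  99]
 [242 240 122 142 208 182 159 124 122 179 240 242 241 122 113 236 231]
 [192 227 125 123 136 197 197 167 127 119 163 233 236 182 173 231 239]]
```

```bash
python3 -c "
from cell import env
print(env.sign_off())"
```

```text
the job is handed in; nothing more can be done
None
```

The push dicer is back together in the order asked, and I handed it in at about 47 s. The frame and collar were seen lying flat, but the pusher being fully down was judged from height, contact force and side-view pixels, not from a picture. The spare frame and the sauce ramekin were not handled.

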